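Pin two cassette baskets onto their carrier

ROBOT

A 6-joint arm with a two-finger parallel gripper is mounted at the origin on a cart in front of the work surface, level with it; the furniture and walls round the work are solid. World frame = base frame: x ahead of the robot, y to its left, z up, the work surface at z = 0. Lengths are in mm, angles in rad, forces in N, time in s.
With the tool pointing down it reaches from about 350 to 975 mm from the base axis. Payload 7.1 kg.
Tool frame: the origin (TCP) lies between the finger pads; the fingertips stand 8 mm ahead of it and the grasp point (between the pads) lies 11 mm behind it (ctrl.tips_ahead is the distance from the TCP to the fingertips, in mm); y points along the fingers, z is the direction in which the jaws open and shut, and the axes are right-handed (so a half turn about y gives the same grasp; the last joint's range is limited). The gripper opens to 88 mm and grips with 3 to 60 N. Pads are 20 mm wide; open, the fingers measure 115 mm over their backs; the gripper's body (75 mm by 178 mm) begins 61 mm behind the grasp point.
Start: joints at [-1.203, 0.423, 1.63, -0, 1.089, -0.019], TCP at [235.783, -578.802, 230.675] pointing down, gripper open.
Joint ranges: [-3, 3], [-0.9, 2.11], [0.09, 2.58], [-1.31, 4.45], [0.11, 2.69], [-2.54, 2.54]. Speed limits (rad/s): [2.39, 2.39, 3.01, 3.14, 3.14, 3.14].

INTERFACE

Orientations are given as a rotation vector (axis times angle).
In Python, from workcell import ctrl gives the robot as it stands.
- The arm moves only by the shell command python3 -m creep 'ROWS'. ROWS is JSON, a list of rows, each an object of numbers: "tx", "ty", "tz": the shift along the world's x, y, z in mm; "rx", "ry", "rz": the turn, a rotation vector about the world's x, y, z in rad; "fingers": the closure in counts, from 0 (fully open) to 255 (shut). A call has 1 to 10 rows; each row is the pose to reach, as a shift and turn from the pose commanded when the call began; what a row does not reach only later rows make up. A row lasts 1/8 s, in which the tool goes at most 62.5 mm and 10.7 degrees, less where a joint would pass 70% of its speed; a pose out of reach is approached as far as the arm can. A call with a gripper value outside its range is refused whole. The fingers move at their own pace and stop on an object; the grip force is fixed at half the most. Time passes only in rows, so rows that repeat a pose let the fingers close. It gives the time, the measured TCP pose, the force and the opening at its end, in the units of the state.
- ctrl.get_obs(): the state, without advancing time (a new reading comes with each control period).
- ctrl.get_image(name): name is "scene" or "side" or "wrist"; returns a dict with "pixels" (480x640x3 uint8, blue, green, red), "intrinsics" (3x3 intrinsics, pixels), "k1" (the pictures are not rectified: a ray, as slopes to the right and down, at radius r is drawn at 1 + k1 r^2 times it, then the intrinsics apply), "rvec" (rotation vector, rad) and "tvec" (3), from world to camera coordinates, as OpenCV has them. Camera axes: x right, y down, z forward; pixel columns grow to the right and rows downward; lengths in mm; the calibration is good to about 2 mm. A picture is of the moment at which its call begins. There is no depth.
- ctrl.close_job(): hands the job in, once; it reports no verdict.
The state is a dict: "t": time; "qpos": joint angles; "qvel": joint speeds; "joint_torque": joint torques, N m; "ee_pos": TCP position; "orientation": TCP orientation; "ft_force": force on the tool from outside, world axes, zero at the start; "moment": the same for the moment, N m; "width": finger opening in mm.
Only numpy, scipy, OpenCV 4.12 (cv2) and the standard library are available. Lean on these libraries where they do the work, as an engineer would, in place of code of your own. Each camera call takes 0.05 s, during which the arm holds its last target.

TASK

Get the tissue cassette baskets ready for the processor: straighten the green-cassette basket that sits askew on the metal carrier, stack the yellow-cassette basket squarely on top of it, and put the red-handled lifting rod from its stand down through both baskets into the carrier's socket until its flange rests on the upper basket. Keep the baskets level while you handle them, let go of everything, and do not disturb the tweezers, pen, petri dish or dropper bottle.

Things in the scene. Friction and masses are not known exactly. Their poses are not given: they have to be found in the camera images.
- carrier_socket (a point): Centre of the mouth of the rod socket, in the top face of the carrier, 20 mm above the worktop. Carrier: fixed aluminium block 130 (its x) x 80 (y) x 20 mm, with a low bail handle at each x end (to 81 mm from the centre, at most 13 mm high). Socket: blind hole, 14 mm across, 16 mm deep, chamfered 2 mm, mid-top. z up.
- lower_basket_center (a point): Centre, half-way up, of the basket with green cassettes: steel-barred box 110 (its x) x 60 (y) x 34 mm, about 180 g, z up. A vertical 16 mm through hole (2 mm chamfer, in a white tube) passes through this point. Starts loose and askew on the carrier, underside 20 mm above the worktop, long axis up to 0.4 rad off. Grasp it across its 60 mm width, upper half. Same either way round.
- upper_basket_center (a point): Centre, half-way up, of the basket with yellow cassettes, same shape, size, hole, axes and weight as the green one; starts loose on the worktop. It is to stand flat on the rim of the green basket (that rim is 54 mm above the worktop when on the carrier).
- rod_grip (a point): Centre of the lifting rod's red grip, an upright cylinder 24 mm across, 50 mm high. Below it: steel flange 28 mm across, 6 mm thick, then a 12 mm shank 80 mm long, tapered to 6 mm over its last 12 mm. This point is 111 mm above the foot, 31 mm above the flange's underside; 99 mm above the socket's mouth when home. 120 g. Starts upright in the stand, foot 10 mm above the worktop. z runs up the rod.
- stand_mouth (a point): Centre of the mouth of the hole in the rod stand, a fixed grey block 60 x 60 x 50 mm high on a black 76 x 76 x 8 mm foot; the hole is 14 mm across and 40 mm deep.
- tweezers: Steel tweezers, 114 mm long, 9 mm high, lying loose; leave alone. Origin under the middle.
- pen: Black pen, 145 mm long, 9 mm high, lying loose; leave alone. Origin under the middle.
- dish: Lidded petri dish, 62 mm across, 15 mm high, loose; leave alone. Origin under the middle.
- oil: Brown dropper bottle, 27 mm across, 83 mm high, standing loose; leave alone. Origin under the middle.

How it is judged:
By the outcome, as a careful person would: the job done as asked, in the order asked, and still so for the second after the job is handed in, with the robot touching nothing.
It also fails if it takes over 72 s, if anything falls off the work surface, if the arm or the gripper's body presses on something with over 40 N, if the wrist force passes 120 N, or if a joint passes its speed limit or range.

## Working session

There is one attempt and no reset: what is moved stays moved. The work goes in short steps, Python scripts to look and compute and a shell command to move; the robot and the scene stay as the last step left them, time stands still between calls to the robot, and variables do not carry over. Pictures are saved under pics/ and viewed, and the job is handed in when it is done.

```bash
ls -la; mkdir -p pics
cat > look.py <<'E'
import sys,cv2,numpy as np,pickle
from workcell import ctrl
def shot(name,fn):
    im=ctrl.get_image(name); cv2.imwrite('pics/'+fn+'.png',im['pixels']); pickle.dump(im,open('pics/'+fn+'.pkl','wb')); return im
def load(fn): return pickle.load(open('pics/'+fn+'.pkl','rb'))
def ray(im,uv):
    K=np.array(im['intrinsics'],float); u=(uv[0]-K[0,2])/K[0,0]; v=(uv[1]-K[1,2])/K[1,1]
    x,y=u,v
    for _ in range(30):
        s=1+im['k1']*(x*x+y*y); x,y=u/s,v/s
    R=cv2.Rodrigues(np.array(im['rvec'],float))[0]; t=np.array(im['tvec'],float).ravel()
    return -R.T@t, R.T@np.array([x,y,1.])
def plane(im,uv,z):
    c,d=ray(im,uv); return c+d*(z-c[2])/d[2]
def tri(pairs):
    A=np.zeros((3,3));b=np.zeros(3)
    for im,uv in pairs:
        c,d=ray(im,uv); d=d/np.linalg.norm(d); P=np.eye(3)-np.outer(d,d); A+=P;b+=P@c
    p=np.linalg.solve(A,b)
    res=[]
    for im,uv in pairs:
        c,d=ray(im,uv); d=d/np.linalg.norm(d); res.append(np.linalg.norm((np.eye(3)-np.outer(d,d))@(p-c)))
    return p,res
def proj(im,p):
    R=cv2.Rodrigues(np.array(im['rvec'],float))[0]; q=R@np.array(p,float)+np.array(im['tvec'],float).ravel()
    x,y=q[0]/q[2],q[1]/q[2]; s=1+im['k1']*(x*x+y*y); K=np.array(im['intrinsics'])
    return np.array([K[0,0]*x*s+K[0,2],K[1,1]*y*s+K[1,2]])
E
python3 - <<'E'
from look import *
for n in ['scene','side','wrist']:
    im=shot(n,n+'0'); c,_=ray(im,(320,240)); print(n,im['k1'],c, im['intrinsics'])
print(ctrl.get_obs(),ctrl.tips_ahead)
E
```

```text
total 12
drwxr-xr-x  3 agent agent 4096 Dec  7 03:53 .
drwxr-xr-x 23 root  root  4096 Dec  7 03:53 ..
drwxr-xr-x  2 agent agent 4096 Dec  7 03:53 pics
scene -0.1372280765198449 [146.02241302 830.94496022 544.87229201] [[492.40531901   0.         319.96078664]
 [  0.         492.40531901 239.46938213]
 [  0.           0.           1.        ]]
side 0.03961865801303156 [377.30528991 911.35839021 741.07706176] [[501.37601051   0.         320.75401008]
 [  0.         501.37601051 249.31820267]
 [  0.           0.           1.        ]]
wrist -0.007132792624641423 [ 304.6986666  -551.68419593  383.61994468] [[341.65543639   0.         316.43460405]
 [  0.         341.65543639 239.82516944]
 [  0.           0.           1.        ]]
{'t': 0.15, 'qpos': array([-1.20301542e+00,  4.23680535e-01,  1.63051052e+00,  1.43799128e-05,
        1.08858490e+00, -1.89747999e-02]), 'qvel': array([-0.00031971, -0.00027933, -0.00296205,  0.00010147,  0.00068767,
        0.00057364]), 'joint_torque': array([ 1.05494601e-03, -5.44982314e+01, -2.73921221e+01,  6.44082692e-02,
        2.05121131e-02, -1.14178199e-04]), 'ee_pos': array([ 235.63109307, -578.42454741,  230.07228856]), 'orientation': array([-0.39371585,  2.01077338, -2.00838251]), 'ft_force': array([ 0.15326027, -0.49245934, -0.52412491]), 'moment': array([ 0.03780216,  0.02620131, -0.06264482]), 'width': 87.71375216523906} 8.0
```

View pics/scene0.png

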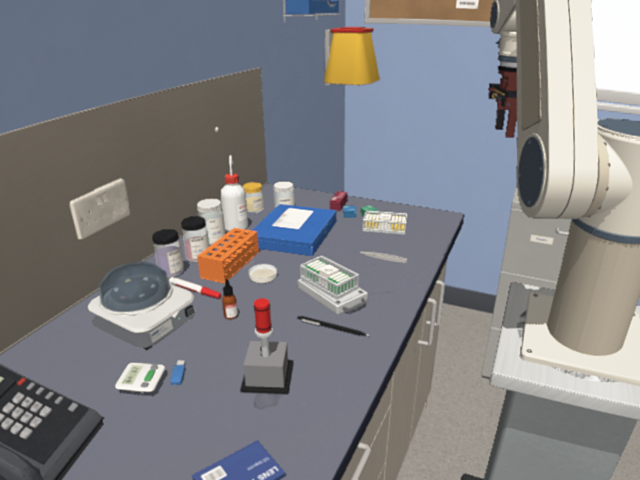

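View pics/side0.png

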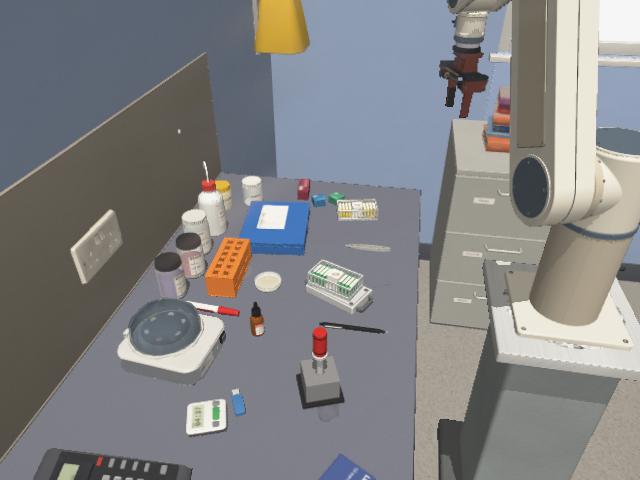

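View pics/wrist0.png

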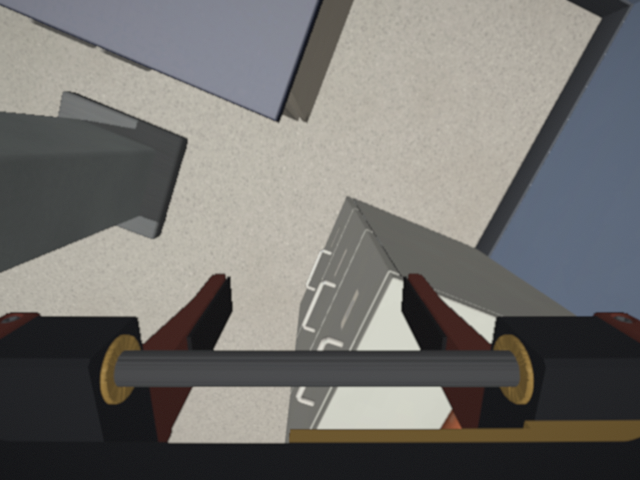

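The scene view shows the carrier and green basket at about (332,282), yellow basket (385,222), rod stand (265,355), bottle (230,300), dish (263,273), tweezers (383,257) and pen (333,326). The wrist view shows only the floor. I'll zoom in for corners.

Run:
```python
from look import *
s=load('scene0');d=load('side0')
def crop(im,x,y,w,h,k=6): return cv2.resize(im['pixels'][y:y+h,x:x+w],None,fx=k,fy=k,interpolation=cv2.INTER_CUBIC)
a=crop(s,290,250,80,64,5);b=crop(d,300,256,80,64,5)
c=crop(s,350,195,80,50,5);e=crop(d,325,190,80,50,5)
cv2.imwrite('pics/z0.png',np.vstack([np.hstack([a,b]),np.hstack([c,e])]))
```

```text
(no output)
```

View pics/z0.png

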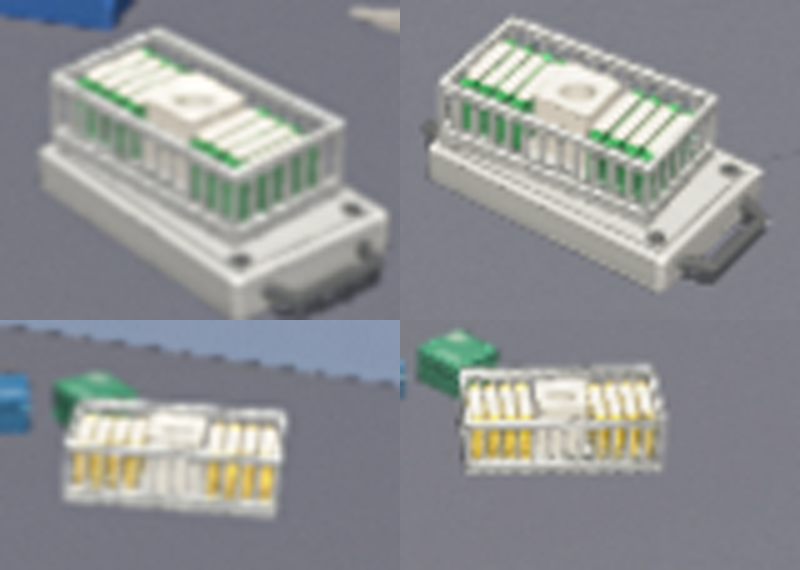

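Run:
```python
from look import *
np.set_printoptions(precision=1,suppress=True)
s=load('scene0');d=load('side0')
def quad(n,z,S,D):
    for nm,im,P in (('scene',s,S),('side',d,D)):
        p=np.array([plane(im,u,z)[:2] for u in P]); 
        print(n,nm,p.tolist() and p.round(0).tolist(),'c',p.mean(0) if len(p)==4 else (p[0]+p[2])/2,'len',[round(float(np.linalg.norm(p[i]-p[i-1]))) for i in range(len(p))],'ang',[round(float(np.arctan2(*(p[i]-p[i-1])[::-1])),3) for i in range(len(p))])
quad('green',54,[(301,265),(320,255.6),(358.6,275),(338,286)],[(308.6,273),(322.6,260),(363.4,275.6),(350,289)])
quad('carr',20,[(298.4,280),(338,308),(367.4,292.4)],[(306,286),(352,308.6),(372.4,290.4)])
quad('yel',34,[(366.4,211),(407,213),(405,223),(364,220.4)],[(338.6,200),(376,200),(377,209),(337.6,209)])
print('hole',plane(s,(328.6,269.6),54),plane(d,(335.4,274),54))
def crop(im,x,y,w,h,k=6): return cv2.resize(im['pixels'][y:y+h,x:x+w],None,fx=k,fy=k,interpolation=cv2.INTER_CUBIC)
cv2.imwrite('pics/z1.png',np.hstack([crop(s,220,270,80,120,5),crop(d,280,300,80,120,5)]))
```

```text
green scene [[554.0, 45.0], [536.0, -8.0], [432.0, 36.0], [453.0, 91.0]] c [493.5  41.1] len [111, 56, 113, 58] ang [-0.423, -1.911, 2.74, 1.197]
green side [[554.0, 43.0], [531.0, -11.0], [432.0, 31.0], [456.0, 82.0]] c [493.1  36.2] len [106, 58, 107, 57] ang [-0.38, -1.966, 2.744, 1.143]
carr scene [[559.0, 50.0], [443.0, 113.0], [411.0, 39.0]] c [484.9  44.5] len [148, 131, 81] ang [0.078, 2.645, -1.983]
carr side [[559.0, 48.0], [447.0, 105.0], [409.0, 37.0]] c [484.2  42.6] len [150, 126, 78] ang [0.074, 2.668, -2.073]
yel scene [[543.0, -322.0], [439.0, -352.0], [427.0, -287.0], [528.0, -261.0]] c [ 484.2 -305.6] len [63, 108, 66, 104] ang [-1.325, -2.862, 1.764, 0.25]
yel side [[540.0, -331.0], [435.0, -350.0], [428.0, -300.0], [535.0, -280.0]] c [ 484.2 -315. ] len [51, 107, 50, 109] ang [-1.482, -2.963, 1.709, 0.179]
hole [494.6  40.   54. ] [494.1  35.9  54. ]
```

View pics/z1.png

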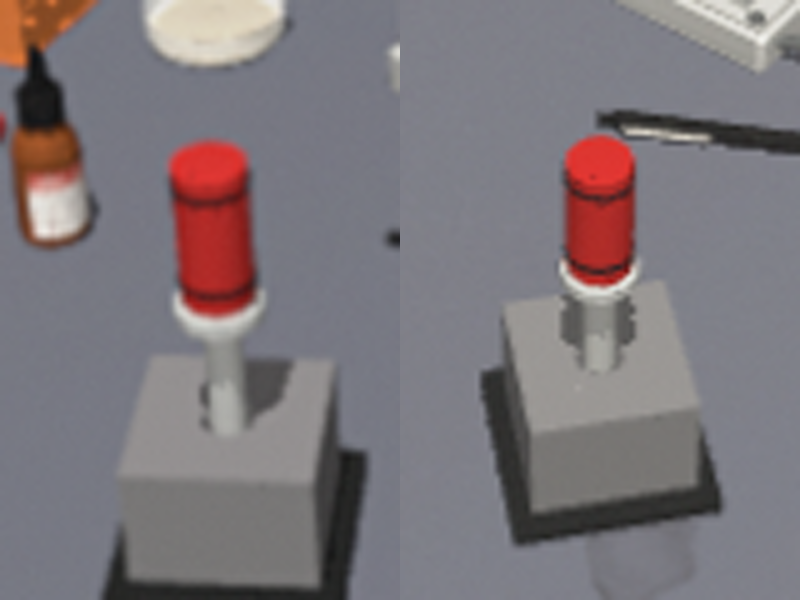

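```bash
cat >> look.py <<'E'
from scipy.spatial.transform import Rotation as Ro
def tool():
    o=ctrl.get_obs(); return np.array(o['ee_pos']),Ro.from_rotvec(o['orientation']).as_matrix()
E
python3 - <<'E'
from look import *
np.set_printoptions(precision=3,suppress=True)
s=load('scene0');d=load('side0');w=load('wrist0')
p,R=tool(); print(R)
c,dd=ray(w,(320,240)); print('cam in tool',R.T@(c-p),'axis world',dd, 'tool', R.T@dd)
Rc=cv2.Rodrigues(np.array(w['rvec'],float))[0]; print('cam x world',Rc[0],'camy',Rc[1])
for im,uv in((s,(262,302)),(d,(320,331.6))): print(plane(im,uv,146))
print(tri([(s,(262,302)),(d,(320,331.6))]))
E
```

```text
[[-0.926 -0.     0.377]
 [-0.377  0.001 -0.926]
 [-0.    -1.    -0.001]]
cam in tool [ -74.058 -153.546    1.104] axis world [-0.25  -0.111 -0.962] tool [0.273 0.962 0.01 ]
cam x world [ 0.378 -0.926 -0.002] camy [-0.891 -0.364  0.273]
[480.352 315.704 146.   ]
[480.638 312.572 146.   ]
(array([480.893, 313.652, 145.662]), [np.float64(1.0502918626008442), np.float64(1.0502918626006914)])
```

```bash
python3 -m creep '[{"tx":108,"ty":310,"tz":20,"rz":-0.4},{"tx":108,"ty":310,"tz":20,"rz":-0.4},{"tx":108,"ty":310,"tz":20,"rz":-0.4},{"tx":108,"ty":310,"tz":20,"rz":-0.4},{"tx":108,"ty":310,"tz":20,"rz":-0.4},{"tx":217,"ty":630,"tz":10,"rz":-0.79},{"tx":217,"ty":630,"tz":10,"rz":-0.79},{"tx":217,"ty":630,"tz":10,"rz":-0.79},{"tx":217,"ty":630,"tz":10,"rz":-0.79},{"tx":217,"ty":630,"tz":10,"rz":-0.79}]'
```

```text
schema error: expected keys tx, ty, tz, rx, ry, rz, fingers
```

```bash
python3 -m creep '[{"tx":108,"ty":310,"tz":20,"rx":0,"ry":0,"rz":-0.4,"fingers":0},{"tx":108,"ty":310,"tz":20,"rx":0,"ry":0,"rz":-0.4,"fingers":0},{"tx":108,"ty":310,"tz":20,"rx":0,"ry":0,"rz":-0.4,"fingers":0},{"tx":108,"ty":310,"tz":20,"rx":0,"ry":0,"rz":-0.4,"fingers":0},{"tx":108,"ty":310,"tz":20,"rx":0,"ry":0,"rz":-0.4,"fingers":0},{"tx":217,"ty":630,"tz":10,"rx":0,"ry":0,"rz":-0.79,"fingers":0},{"tx":217,"ty":630,"tz":10,"rx":0,"ry":0,"rz":-0.79,"fingers":0},{"tx":217,"ty":630,"tz":10,"rx":0,"ry":0,"rz":-0.79,"fingers":0},{"tx":217,"ty":630,"tz":10,"rx":0,"ry":0,"rz":-0.79,"fingers":0},{"tx":217,"ty":630,"tz":10,"rx":0,"ry":0,"rz":-0.79,"fingers":0}]'
```

```text
t: 1.4
ee_pos: [433.3, -5.7, 242.4]
orientation: [-0.409, -2.0, 2.0]
ft_force: [1.0, -0.4, -0.4]
width: 87.8
```

```bash
python3 -m creep '[{"tx":18,"ty":52,"tz":0,"rx":0,"ry":0,"rz":0,"fingers":0},{"tx":18,"ty":52,"tz":0,"rx":0,"ry":0,"rz":0,"fingers":0},{"tx":18,"ty":52,"tz":0,"rx":0,"ry":0,"rz":0,"fingers":0}]'
python3 - <<'E'
from look import *
w=shot('wrist','wrist1'); print(tool(), ctrl.get_obs()['qpos'])
E
```

```text
t: 1.78
ee_pos: [450.5, 44.2, 242.0]
orientation: [-0.407, -1.999, 2.001]
ft_force: [-0.6, -1.4, -0.1]
width: 87.6
(array([450.44291784,  43.58430729, 242.03488588]), array([[-9.19635439e-01, -8.31953565e-04, -3.92772156e-01],
       [ 3.92772505e-01, -3.01520406e-04, -9.19635617e-01],
       [ 6.46665310e-04, -9.99999608e-01,  6.04057336e-04]])) [ 7.03214112e-02  1.51306027e-01  1.98533047e+00 -2.86906038e-04
  1.00580726e+00  2.04491579e+00]
```

View pics/wrist1.png

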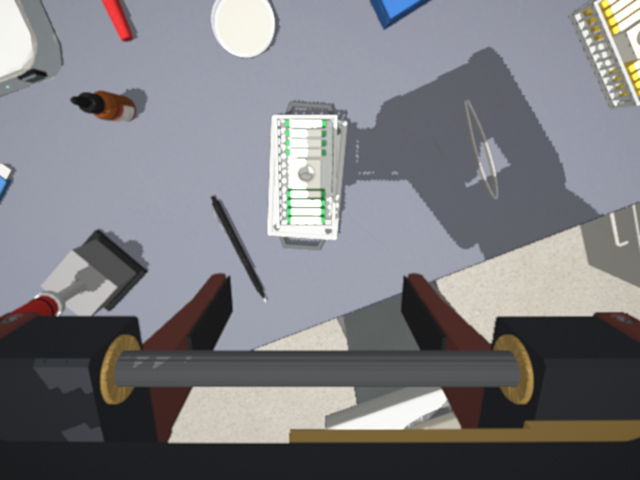

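The wrist view shows the carrier and green basket at (307,175), the pen at (238,248), bottle (105,105), dish (243,22), tweezers (482,150) and part of the yellow basket at top right. I'll zoom in on the carrier.

Run:
```python
from look import *
w=load('wrist1')['pixels']
cv2.imwrite('pics/z2.png',cv2.resize(w[90:260,250:370],None,fx=3.5*1,fy=3.5,interpolation=cv2.INTER_CUBIC))
```

```text
(no output)
```

View pics/z2.png

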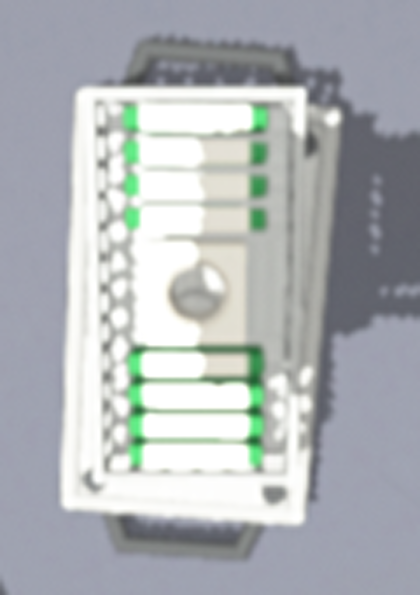

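```bash
python3 -m creep '[{"tx":10,"ty":8,"tz":-50,"rx":0,"ry":0,"rz":0,"fingers":0},{"tx":10,"ty":8,"tz":-92,"rx":0,"ry":0,"rz":0,"fingers":0},{"tx":10,"ty":8,"tz":-92,"rx":0,"ry":0,"rz":0,"fingers":0},{"tx":10,"ty":8,"tz":-92,"rx":0,"ry":0,"rz":0,"fingers":0}]'
python3 - <<'E'
from look import *
w=shot('wrist','wrist2'); print(tool()[0])
cv2.imwrite('pics/z3.png',cv2.resize(w['pixels'][80:350,220:420],None,fx=2.2,fy=2.2,interpolation=cv2.INTER_CUBIC))
E
```

```text
t: 2.33
ee_pos: [461.6, 51.4, 151.4]
orientation: [-0.411, -1.999, 1.999]
ft_force: [-0.2, 0.4, 0.6]
width: 87.8
[462.00448345  51.65630141 151.84024939]
```

View pics/z3.png

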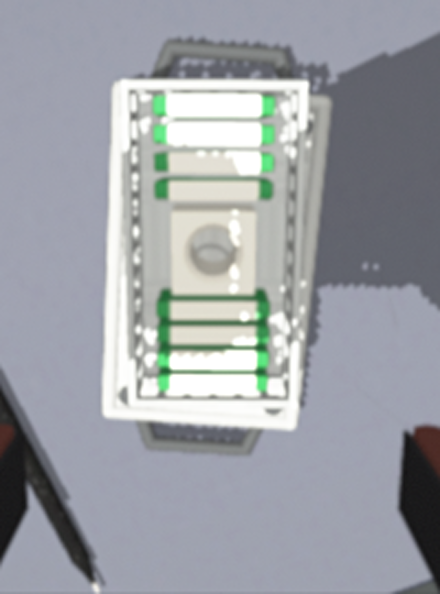

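Run:
```python
from look import *
w=load('wrist2')['pixels']
w=(255*(w/255.)**2.2).astype(np.uint8)
k=6
a=cv2.resize(w[105:170,262:328],None,fx=k,fy=k,interpolation=cv2.INTER_CUBIC)
b=cv2.resize(w[105:170,308:374],None,fx=k,fy=k,interpolation=cv2.INTER_CUBIC)
c=cv2.resize(w[245:295,262:328],None,fx=k,fy=k,interpolation=cv2.INTER_CUBIC)[:210]
d=cv2.resize(w[245:295,308:374],None,fx=k,fy=k,interpolation=cv2.INTER_CUBIC)[:210]
c=cv2.resize(w[245:280,262:328],None,fx=k,fy=k,interpolation=cv2.INTER_CUBIC)
d=cv2.resize(w[245:280,308:374],None,fx=k,fy=k,interpolation=cv2.INTER_CUBIC)
cv2.imwrite('pics/z4.png',np.vstack([np.hstack([a,b]),np.hstack([c,d])]))
```

```text
(no output)
```

View pics/z4.png

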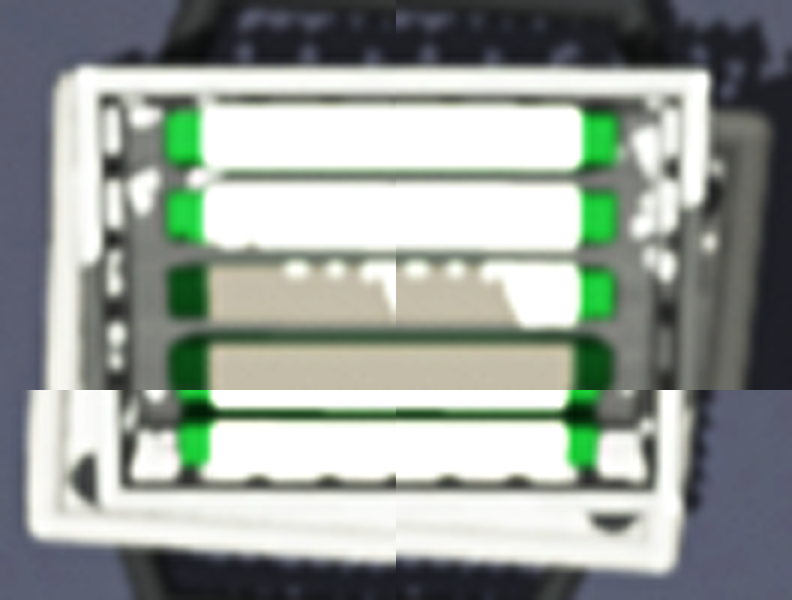

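```bash
cat >> look.py <<'E'
def quadfit(im,P,z,show=True):
    # P order: TL,TR,BR,BL (long axis T->B)
    p=np.array([plane(im,u,z)[:2] for u in P]); c=p.mean(0)
    ax=(p[0]+p[1]-p[2]-p[3])/2; a=np.arctan2(ax[1],ax[0]); sx=(p[1]+p[2]-p[0]-p[3])/2; b=np.arctan2(sx[1],sx[0])
    print('c',c.round(1),'long',np.linalg.norm(ax).round(1),'wid',np.linalg.norm(sx).round(1),'ang',round(a,3),round(b+np.pi/2,3))
    d=[round(float(np.linalg.norm(p[i]-p[i-1])),1) for i in range(4)]; print('sides BL-TL,TL-TR,TR-BR,BR-BL',d)
    return c,a
E
python3 - <<'E'
from look import *
w=load('wrist2')
quadfit(w,[(271.2,117.5),(370.7,124.2),(355.3,275.3),(267,270)],20)
quadfit(w,[(275,116.3),(360,117),(355,264.2),(279,264.2)],54)
# hole rim in z3: ellipse approx centre (214,250)/2.2
print(plane(w,(220+214/2.2,80+248/2.2),54))
p,R=tool(); print(np.arctan2(R[1,2],R[0,2]),np.arctan2(R[1,0],R[0,0]))
E
```

```text
c [486.9  39.8] long 128.4 wid 78.8 ang -0.469 -0.468
sides BL-TL,TL-TR,TR-BR,BR-BL [128.4, 78.8, 128.4, 78.9]
c [496.2  34.7] long 108.5 wid 59.1 ang -0.407 -0.408
sides BL-TL,TL-TR,TR-BR,BR-BL [108.8, 59.0, 108.3, 59.2]
[497.50174364  34.08160361  54.        ]
-1.975330327460126 2.7370562730975116
```

```bash
python3 -m creep '[{"tx":34,"ty":-17,"tz":-30,"rx":0,"ry":0,"rz":0,"fingers":0},{"tx":34,"ty":-17,"tz":-60,"rx":0,"ry":0,"rz":0,"fingers":0},{"tx":34,"ty":-17,"tz":-60,"rx":0,"ry":0,"rz":0,"fingers":0},{"tx":34,"ty":-17,"tz":-90,"rx":0,"ry":0,"rz":0,"fingers":0},{"tx":34,"ty":-17,"tz":-118,"rx":0,"ry":0,"rz":0,"fingers":0},{"tx":34,"ty":-17,"tz":-118,"rx":0,"ry":0,"rz":0,"fingers":0},{"tx":34,"ty":-17,"tz":-118,"rx":0,"ry":0,"rz":0,"fingers":0}]'
python3 - <<'E'
from look import *
w=shot('wrist','wrist3'); print(tool()[0])
E
```

```text
t: 3.25
ee_pos: [496.1, 35.4, 34.1]
orientation: [-0.411, -2.001, 2.0]
ft_force: [1.2, 0.3, 0.4]
width: 88.0
[496.22445533  35.4047303   34.10487122]
```

View pics/wrist3.png

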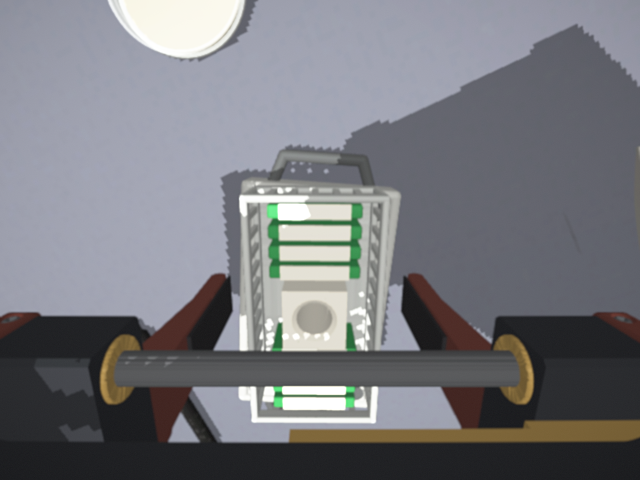

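The open fingers straddle the basket evenly: tips at columns 225 and 408, basket hole at (315,318). Next I close.

```bash
python3 -m creep '[{"tx":0,"ty":0,"tz":0,"rx":0,"ry":0,"rz":0,"fingers":255},{"tx":0,"ty":0,"tz":0,"rx":0,"ry":0,"rz":0,"fingers":255},{"tx":0,"ty":0,"tz":0,"rx":0,"ry":0,"rz":0,"fingers":255},{"tx":0,"ty":0,"tz":0,"rx":0,"ry":0,"rz":0,"fingers":255},{"tx":0,"ty":0,"tz":0,"rx":0,"ry":0,"rz":0,"fingers":255},{"tx":0,"ty":0,"tz":0,"rx":0,"ry":0,"rz":0,"fingers":255}]'
```

```text
t: 4.05
ee_pos: [495.2, 35.4, 32.5]
orientation: [-0.409, -2.0, 2.0]
ft_force: [-0.7, 0.1, 5.2]
width: 59.7
```

```bash
python3 -m creep '[{"tx":0,"ty":0,"tz":6,"rx":0,"ry":0,"rz":0,"fingers":255},{"tx":0,"ty":0,"tz":6,"rx":0,"ry":0,"rz":0,"fingers":255},{"tx":-5,"ty":3,"tz":6,"rx":0,"ry":0,"rz":-0.03,"fingers":255},{"tx":-9,"ty":5,"tz":6,"rx":0,"ry":0,"rz":-0.062,"fingers":255},{"tx":-9,"ty":5,"tz":6,"rx":0,"ry":0,"rz":-0.062,"fingers":255}]'
python3 - <<'E'
from look import *
w=shot('wrist','wrist4'); p,R=tool(); print(p,np.arctan2(R[1,2],R[0,2]))
s=shot('side','side4')['pixels'][240:330,280:400]
c=shot('scene','scene4')['pixels'][230:330,270:390]
cv2.imwrite('pics/z5.png',np.vstack([cv2.resize(s,None,fx=3,fy=3,interpolation=2),cv2.resize(c,None,fx=3,fy=3,interpolation=2)]))
E
```

```text
t: 4.68
ee_pos: [485.3, 40.5, 38.1]
orientation: [-0.464, -1.962, 1.962]
ft_force: [-0.2, -0.4, -2.3]
width: 59.6
[485.70163805  40.41041201  38.1757905 ] -2.0357736334832195
```

View pics/wrist4.png

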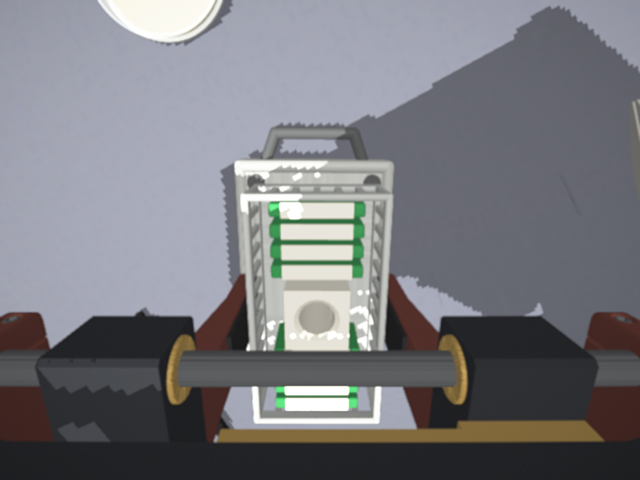

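View pics/z5.png

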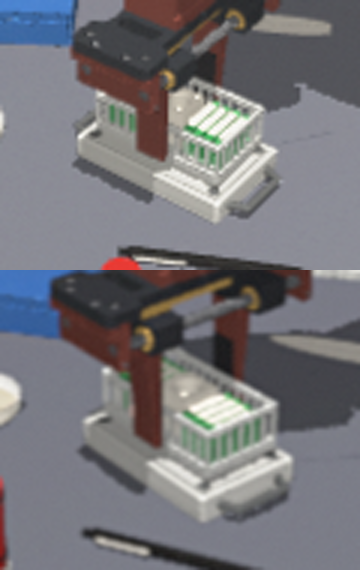

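Run:
```python
from look import *
w=load('wrist4')
p,R=tool(); ax=np.array([np.cos(-.467),np.sin(-.467)]); nx=np.array([-ax[1],ax[0]])
L=lambda q:(round(float((q[:2]-p[:2])@ax),1),round(float((q[:2]-p[:2])@nx),1))
for uv,z in [((236,163),20),((392,163),20),((241,195),60),((389,195),60),((254,421),60),((379,421),60),((317,318),60)]:
    print(uv,z,L(plane(w,uv,z)))
g=w['pixels'];
cv2.imwrite('pics/z6.png',np.vstack([cv2.resize(g[150:215,225:405],None,fx=4,fy=4,interpolation=2),cv2.resize(g[385:430,225:405],None,fx=4,fy=4,interpolation=2)]))
```

```text
(236, 163) 20 (64.7, 38.2)
(392, 163) 20 (64.9, -38.5)
(241, 195) 60 (54.9, 27.8)
(389, 195) 60 (55.0, -29.4)
(254, 421) 60 (-52.2, 28.0)
(379, 421) 60 (-52.1, -31.2)
(317, 318) 60 (2.1, -1.7)
```

View pics/z6.png

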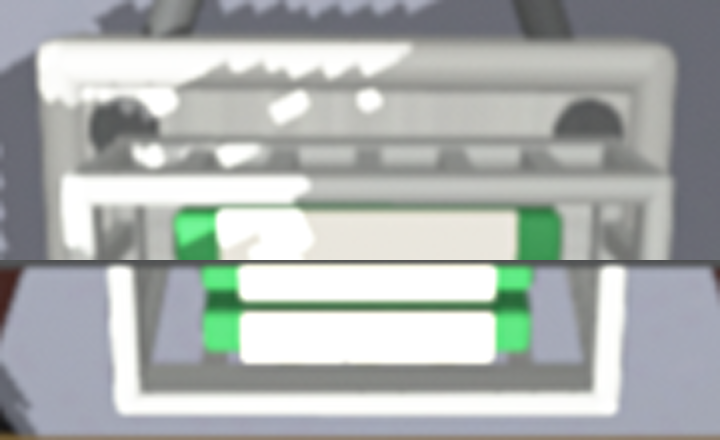

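Run:
```python
from look import *
w=load('wrist4')
p,R=tool(); ax=np.array([np.cos(-.467),np.sin(-.467)]); nx=np.array([-ax[1],ax[0]])
L=lambda q:(round(float((q[:2]-p[:2])@ax),1),round(float((q[:2]-p[:2])@nx),1))
for uv,z in [((234.5,160),20),((393.7,160),20),((240.5,193),60),((393,193),60),((252.5,423.7),60),((380,423.7),60)]:
    print(uv,z,L(plane(w,uv,z)))
```

```text
(234.5, 160) 20 (66.2, 38.8)
(393.7, 160) 20 (66.3, -39.2)
(240.5, 193) 60 (55.7, 28.0)
(393, 193) 60 (55.8, -30.9)
(252.5, 423.7) 60 (-53.8, 28.8)
(380, 423.7) 60 (-53.7, -31.7)
```

```bash
python3 -m creep '[{"tx":0.6,"ty":1.1,"tz":-2,"rx":0,"ry":0,"rz":0,"fingers":255},{"tx":0.6,"ty":1.1,"tz":-4,"rx":0,"ry":0,"rz":0,"fingers":255},{"tx":0.6,"ty":1.1,"tz":-6,"rx":0,"ry":0,"rz":0,"fingers":255},{"tx":0.6,"ty":1.1,"tz":-6,"rx":0,"ry":0,"rz":0,"fingers":255}]'
python3 - <<'E'
from look import *
print(tool()[0],ctrl.get_obs()['ft_force'])
E
```

```text
t: 5.32
ee_pos: [486.6, 41.4, 32.5]
orientation: [-0.465, -1.963, 1.963]
ft_force: [-0.7, -0.2, 4.9]
width: 59.7
[486.59121348  41.36711974  32.51352009] [-0.74094207 -0.23752166  4.8732398 ]
```

```bash
python3 -m creep '[{"tx":0,"ty":0,"tz":0,"rx":0,"ry":0,"rz":0,"fingers":0},{"tx":0,"ty":0,"tz":0,"rx":0,"ry":0,"rz":0,"fingers":0},{"tx":0,"ty":0,"tz":0,"rx":0,"ry":0,"rz":0,"fingers":0},{"tx":0,"ty":0,"tz":0,"rx":0,"ry":0,"rz":0,"fingers":0},{"tx":0,"ty":0,"tz":30,"rx":0,"ry":0,"rz":0,"fingers":0},{"tx":0,"ty":0,"tz":60,"rx":0,"ry":0,"rz":0,"fingers":0},{"tx":-27,"ty":13,"tz":118,"rx":0,"ry":0,"rz":0,"fingers":0},{"tx":-27,"ty":13,"tz":118,"rx":0,"ry":0,"rz":0,"fingers":0},{"tx":-27,"ty":13,"tz":118,"rx":0,"ry":0,"rz":0,"fingers":0}]'
python3 - <<'E'
from look import *
w=shot('wrist','wrist5'); print(tool()[0])
g=w['pixels']
g=(255*(g/255.)**2.2).astype(np.uint8)
cv2.imwrite('pics/z7.png',np.vstack([cv2.resize(g[110:170,255:385],None,fx=6,fy=6,interpolation=2),cv2.resize(g[240:280,255:385],None,fx=6,fy=6,interpolation=2)]))
E
```

```text
t: 6.45
ee_pos: [459.8, 54.4, 150.3]
orientation: [-0.466, -1.963, 1.963]
ft_force: [0.7, -0.3, 0.7]
width: 87.7
[459.49971722  54.27790597 149.58897778]
```

View pics/z7.png

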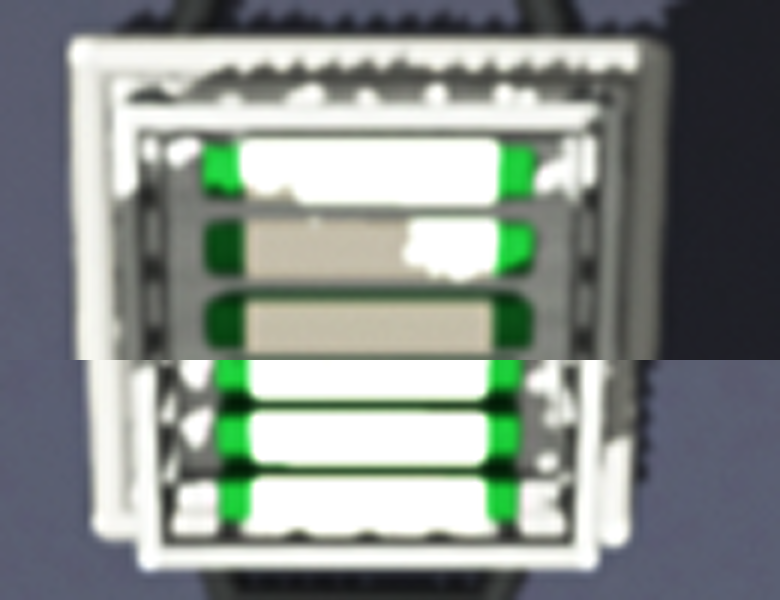

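Run:
```python
from look import *
w=load('wrist5')
quadfit(w,[(266.7,116.3),(366.3,117),(359.7,270.3),(270.5,269.2)],20)
quadfit(w,[(273.7,127.5),(358.9,127.8),(354.7,274.5),(278.3,274.7)],54)
g=w['pixels']
g=np.clip(g*1.0,0,255).astype(np.uint8)
cv2.imwrite('pics/z8.png',cv2.resize(g[120:170,335:375],None,fx=12,fy=12,interpolation=2))
cv2.imwrite('pics/z9.png',cv2.resize(g[170:225,285:345],None,fx=10,fy=10,interpolation=2))
```

```text
c [487.3  40. ] long 128.0 wid 78.6 ang -0.474 -0.474
sides BL-TL,TL-TR,TR-BR,BR-BL [127.8, 78.2, 128.2, 79.0]
c [486.7  39.7] long 109.5 wid 59.6 ang -0.463 -0.465
sides BL-TL,TL-TR,TR-BR,BR-BL [109.7, 59.3, 109.3, 59.8]
```

View pics/z8.png

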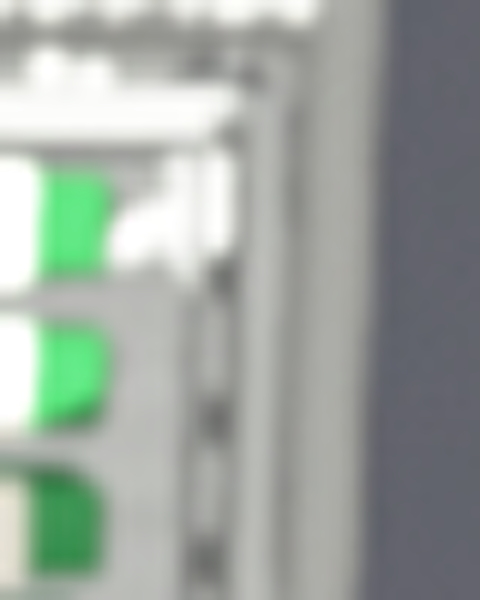

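View pics/z9.png

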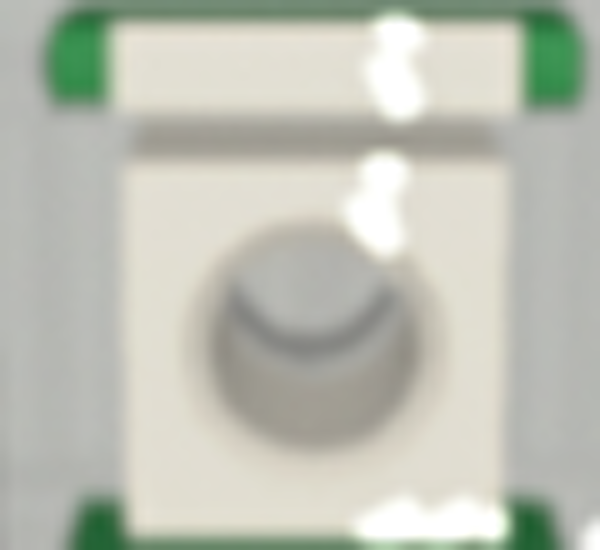

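```bash
python3 -m creep '[{"tx":-5,"ty":-370,"tz":0,"rx":0,"ry":0,"rz":0.67,"fingers":0},{"tx":-5,"ty":-370,"tz":0,"rx":0,"ry":0,"rz":0.67,"fingers":0},{"tx":-5,"ty":-370,"tz":0,"rx":0,"ry":0,"rz":0.67,"fingers":0},{"tx":-5,"ty":-370,"tz":0,"rx":0,"ry":0,"rz":0.67,"fingers":0},{"tx":-5,"ty":-370,"tz":0,"rx":0,"ry":0,"rz":0.67,"fingers":0},{"tx":-5,"ty":-370,"tz":0,"rx":0,"ry":0,"rz":0.67,"fingers":0},{"tx":-5,"ty":-370,"tz":0,"rx":0,"ry":0,"rz":0.67,"fingers":0},{"tx":-5,"ty":-370,"tz":0,"rx":0,"ry":0,"rz":0.67,"fingers":0}]'
python3 - <<'E'
from look import *
w=shot('wrist','wrist6'); p,R=tool();print(p,np.arctan2(R[1,2],R[0,2]))
E
```

```text
t: 7.5
ee_pos: [453.8, -317.5, 148.2]
orientation: [-0.216, 2.118, -2.115]
ft_force: [-0.7, 0.7, 0.3]
width: 87.9
[ 453.66127714 -315.86647058  148.30598742] -1.3683030404844427
```

View pics/wrist6.png

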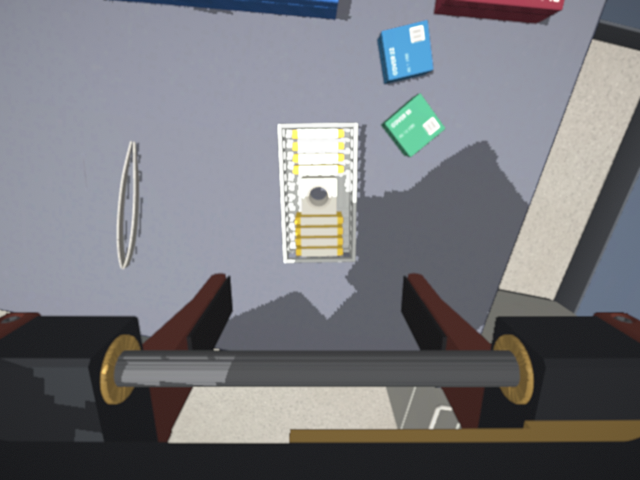

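The wrist view shows the yellow basket with its hole at (318,193). The tweezers at column 128 and green box at (413,125) are clear of where the fingers go.

Run:
```python
from look import *
w=load('wrist6')
g=w['pixels']
g=(255*(g/255.)**2.2).astype(np.uint8)
cv2.imwrite('pics/z10.png',np.vstack([cv2.resize(g[115:160,265:370],None,fx=7,fy=7,interpolation=2),cv2.resize(g[235:270,265:370],None,fx=7,fy=7,interpolation=2)]))
```

```text
(no output)
```

View pics/z10.png

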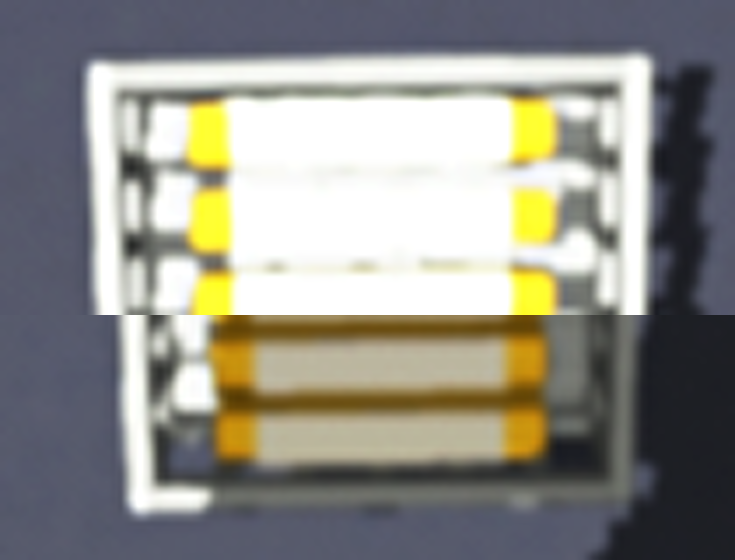

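Run:
```python
from look import *
w=load('wrist6'); p,R=tool()
c,a=quadfit(w,[(277.6,123.9),(358,122.6),(355.3,261.4),(283.6,263.3)],34)
print(c-p[:2],a-np.pi/2-np.arctan2(R[1,2],R[0,2]))
# bias: measured centre of grasped basket wrt tool ~(+1.0,-1.45) in (ax,nx)
ax=np.array([np.cos(a),np.sin(a)]);nx=np.array([-ax[1],ax[0]]); print('corrected',c+1.4*nx-p[:2])
# tweezers check
for uv in [(134,142),(123,266)]: print(plane(w,uv,5))
```

```text
c [ 487.1 -313.4] long 109.6 wid 59.7 ang 0.215 0.224
sides BL-TL,TL-TR,TR-BR,BR-BL [110.0, 59.8, 109.2, 59.6]
[33.46588316  2.42947974] 0.012755770209932571
corrected [33.16685612  3.79717226]
[ 496.84348404 -153.60559451    5.        ]
[ 383.31756262 -149.86960506    5.        ]
```

```bash
python3 -m creep '[{"tx":33,"ty":4,"tz":-40,"rx":0,"ry":0,"rz":0.017,"fingers":0},{"tx":33,"ty":4,"tz":-60,"rx":0,"ry":0,"rz":0.017,"fingers":0},{"tx":33,"ty":4,"tz":-80,"rx":0,"ry":0,"rz":0.017,"fingers":0},{"tx":33,"ty":4,"tz":-110,"rx":0,"ry":0,"rz":0.017,"fingers":0},{"tx":33,"ty":4,"tz":-133,"rx":0,"ry":0,"rz":0.017,"fingers":0},{"tx":33,"ty":4,"tz":-133,"rx":0,"ry":0,"rz":0.017,"fingers":0},{"tx":33,"ty":4,"tz":-133,"rx":0,"ry":0,"rz":0.017,"fingers":0}]'
python3 - <<'E'
from look import *
w=shot('wrist','wrist7'); p,R=tool();print(p,np.arctan2(R[1,2],R[0,2]))
E
```

```text
t: 8.43
ee_pos: [487.8, -311.4, 17.7]
orientation: [-0.234, 2.104, -2.104]
ft_force: [0.4, -0.0, 0.9]
width: 88.1
[ 488.11947454 -311.69118502   18.12803549] -1.3487833281447634
```

View pics/wrist7.png

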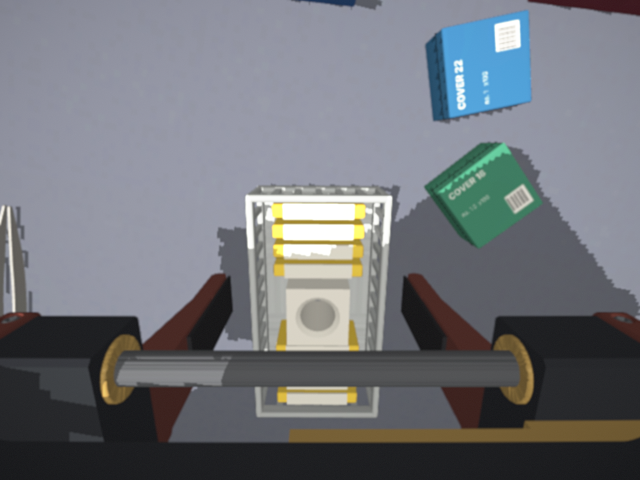

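The fingers straddle the yellow basket evenly (hole at (318,315)) and the green box is clear. I'll go 3 mm lower and close.

```bash
python3 -m creep '[{"tx":0,"ty":0,"tz":-3,"rx":0,"ry":0,"rz":0,"fingers":0},{"tx":0,"ty":0,"tz":-3,"rx":0,"ry":0,"rz":0,"fingers":255},{"tx":0,"ty":0,"tz":-3,"rx":0,"ry":0,"rz":0,"fingers":255},{"tx":0,"ty":0,"tz":-3,"rx":0,"ry":0,"rz":0,"fingers":255},{"tx":0,"ty":0,"tz":-3,"rx":0,"ry":0,"rz":0,"fingers":255},{"tx":0,"ty":0,"tz":-3,"rx":0,"ry":0,"rz":0,"fingers":255},{"tx":0,"ty":0,"tz":-3,"rx":0,"ry":0,"rz":0,"fingers":255}]'
python3 - <<'E'
from look import *
w=shot('wrist','wrist8'); p,R=tool();print(p,np.arctan2(R[1,2],R[0,2]))
g=w['pixels']
cv2.imwrite('pics/z11.png',np.vstack([cv2.resize(g[175:240,235:405],None,fx=4,fy=4,interpolation=2),cv2.resize(g[385:430,235:405],None,fx=4,fy=4,interpolation=2)]))
E
```

```text
t: 9.35
ee_pos: [487.7, -311.7, 14.4]
orientation: [-0.234, 2.104, -2.104]
ft_force: [-0.5, -0.2, 2.3]
width: 60.1
[ 487.66718106 -311.66805449   14.3967925 ] -1.3489668008421658
```

View pics/z11.png

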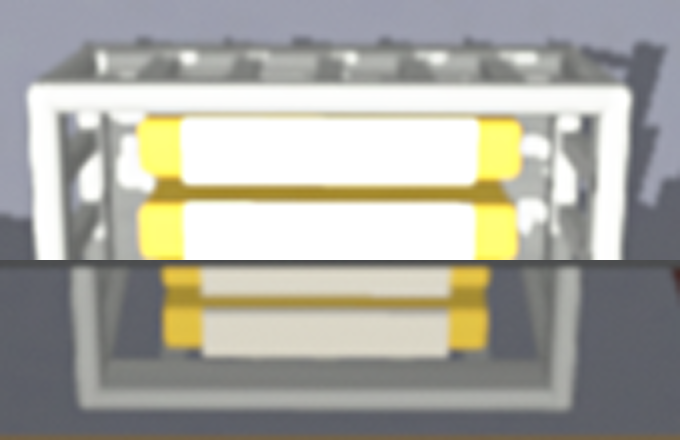

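Run:
```python
from look import *
w=load('wrist8'); p,R=tool()
c,a=quadfit(w,[(242,196),(392.8,196),(378.5,422.5),(254.5,422.5)],34)
ax=np.array([np.cos(a),np.sin(a)]);nx=np.array([-ax[1],ax[0]]); d=c-p[:2]; print(d@ax,d@nx, a-np.pi/2-np.arctan2(R[1,2],R[0,2]))
```

```text
c [ 487.4 -313.2] long 109.4 wid 59.6 ang 0.219 0.222
sides BL-TL,TL-TR,TR-BR,BR-BL [109.4, 59.4, 109.4, 59.8]
-0.5706992269442499 -1.4307612283577595 -0.0027406101574727337
```

```bash
python3 -m creep '[{"tx":0,"ty":0,"tz":20,"rx":0,"ry":0,"rz":0,"fingers":255},{"tx":0,"ty":0,"tz":60,"rx":0,"ry":0,"rz":0,"fingers":255},{"tx":0,"ty":40,"tz":100,"rx":0,"ry":0,"rz":-0.05,"fingers":255},{"tx":0,"ty":90,"tz":110,"rx":0,"ry":0,"rz":-0.15,"fingers":255},{"tx":0,"ty":145,"tz":110,"rx":0,"ry":0,"rz":-0.25,"fingers":255},{"tx":0,"ty":200,"tz":110,"rx":0,"ry":0,"rz":-0.36,"fingers":255},{"tx":0,"ty":255,"tz":110,"rx":0,"ry":0,"rz":-0.48,"fingers":255},{"tx":0,"ty":305,"tz":110,"rx":0,"ry":0,"rz":-0.59,"fingers":255},{"tx":0,"ty":340,"tz":110,"rx":0,"ry":0,"rz":-0.69,"fingers":255},{"tx":0,"ty":352,"tz":110,"rx":0,"ry":0,"rz":-0.69,"fingers":255}]'
python3 - <<'E'
from look import *
p,R=tool();print(p,np.arctan2(R[1,2],R[0,2]))
E
```

```text
t: 10.65
ee_pos: [487.6, 42.1, 125.2]
orientation: [-0.466, -1.963, 1.962]
ft_force: [0.1, -0.3, -1.7]
width: 59.8
[487.58408004  42.07339787 125.17374777] -2.0361401017631353
```

```bash
python3 -m creep '[{"tx":0.5,"ty":0,"tz":-20,"rx":0,"ry":0,"rz":0,"fingers":255},{"tx":0.5,"ty":0,"tz":-40,"rx":0,"ry":0,"rz":0,"fingers":255},{"tx":0.5,"ty":0,"tz":-50,"rx":0,"ry":0,"rz":0,"fingers":255},{"tx":0.5,"ty":0,"tz":-50,"rx":0,"ry":0,"rz":0,"fingers":255}]'
python3 - <<'E'
from look import *
p,R=tool();print(p,np.arctan2(R[1,2],R[0,2]))
w=shot('wrist','wrist9')
s=shot('side','side9')['pixels'][225:325,280:400]
c=shot('scene','scene9')['pixels'][215:325,270:390]
cv2.imwrite('pics/z12.png',np.hstack([cv2.resize(s[:100],None,fx=3.3,fy=3.3,interpolation=2),cv2.resize(c[:100],None,fx=3.3,fy=3.3,interpolation=2)]))
E
```

```text
t: 11.15
ee_pos: [487.8, 39.9, 74.1]
orientation: [-0.466, -1.96, 1.961]
ft_force: [0.2, -0.2, -1.4]
width: 59.5
[487.84463008  39.88702008  74.05300868] -2.0389505112153343
```

View pics/wrist9.png

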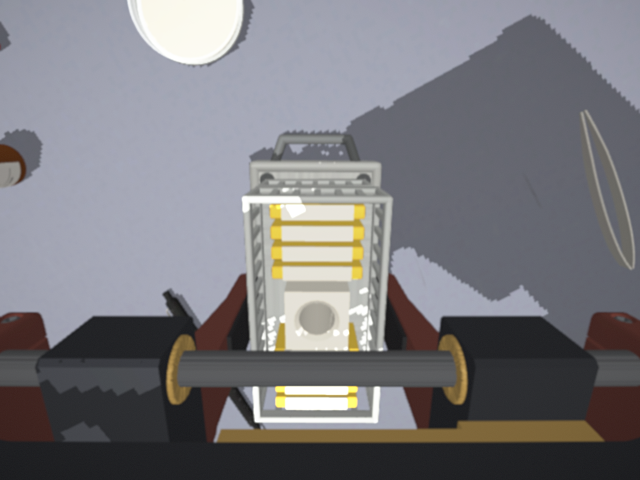

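View pics/z12.png

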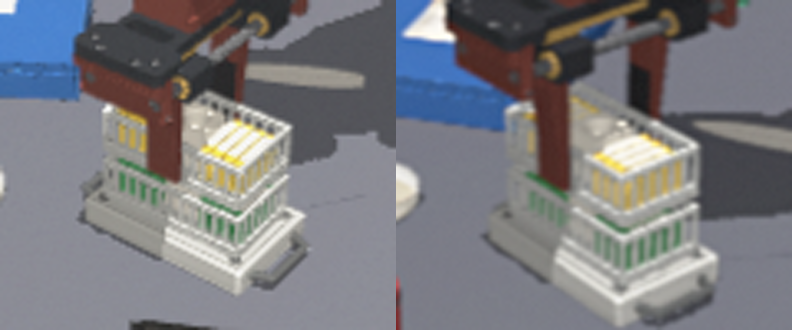

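The views show the yellow basket level, just above the green one. I'll check the lateral fit against the carrier edge.

Run:
```python
from look import *
g=load('wrist9')['pixels']
cv2.imwrite('pics/z13.png',np.vstack([cv2.resize(g[150:215,235:405],None,fx=4.5,fy=4.5,interpolation=2),cv2.resize(g[395:430,235:405],None,fx=4.5,fy=4.5,interpolation=2)]))
```

```text
(no output)
```

View pics/z13.png

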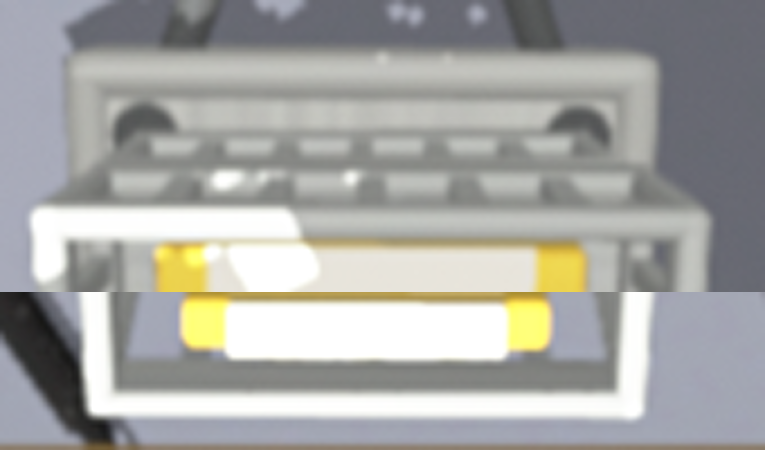

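Run:
```python
from look import *
w=load('wrist9'); p,R=tool()
c,a=quadfit(w,[(241.7,196),(392.8,196.7),(378.3,422.7),(253.9,422.7)],93.7)
a0=-.472
ax=np.array([np.cos(a0),np.sin(a0)]);nx=np.array([-ax[1],ax[0]])
P=[plane(w,u,20)[:2] for u in [(250.1,161.1),(381.2,161.6)]]
m=(P[0]+P[1])/2; v=P[0]-P[1]; print('carrier width',np.linalg.norm(v),'ang',np.arctan2(v[1],v[0])-np.pi/2,'centre',m-64.3*ax)
d=c-(m-64.3*ax); print('yellow-carrier long,lat',d@ax,d@nx)
```

```text
c [487.4  38.6] long 109.5 wid 59.7 ang -0.472 -0.47
sides BL-TL,TL-TR,TR-BR,BR-BL [109.6, 59.5, 109.3, 60.0]
carrier width 77.79248075517403 ang -0.47143957260614755 centre [487.80373251  39.32027536]
yellow-carrier long,lat -0.06767871371382404 -0.79476187988739
```

```bash
python3 -m creep '[{"tx":0.4,"ty":0.7,"tz":-2,"rx":0,"ry":0,"rz":0,"fingers":255},{"tx":0.4,"ty":0.7,"tz":-4,"rx":0,"ry":0,"rz":0,"fingers":255},{"tx":0.4,"ty":0.7,"tz":-5.5,"rx":0,"ry":0,"rz":0,"fingers":255},{"tx":0.4,"ty":0.7,"tz":-5.5,"rx":0,"ry":0,"rz":0,"fingers":255}]'
python3 - <<'E'
from look import *
print(tool()[0],ctrl.get_obs()['ft_force'])
E
```

```text
t: 11.8
ee_pos: [488.4, 41.1, 68.6]
orientation: [-0.467, -1.961, 1.961]
ft_force: [0.6, -0.7, -1.2]
width: 59.9
[488.36134177  41.1219415   68.60456592] [ 0.5522703  -0.69819476 -1.21834552]
```

Not in contact yet, so I'll go 1 mm lower.

```bash
python3 -m creep '[{"tx":0,"ty":0,"tz":-1,"rx":0,"ry":0,"rz":0,"fingers":255},{"tx":0,"ty":0,"tz":-1,"rx":0,"ry":0,"rz":0,"fingers":255}]'
```

```text
t: 12.05
ee_pos: [488.5, 41.1, 68.3]
orientation: [-0.468, -1.961, 1.961]
ft_force: [-1.9, 0.9, 7.5]
width: 59.7
```

```bash
python3 -m creep '[{"tx":0,"ty":0,"tz":0,"rx":0,"ry":0,"rz":0,"fingers":0},{"tx":0,"ty":0,"tz":0,"rx":0,"ry":0,"rz":0,"fingers":0},{"tx":0,"ty":0,"tz":0,"rx":0,"ry":0,"rz":0,"fingers":0},{"tx":0,"ty":0,"tz":0,"rx":0,"ry":0,"rz":0,"fingers":0},{"tx":0,"ty":0,"tz":30,"rx":0,"ry":0,"rz":0,"fingers":0},{"tx":0,"ty":0,"tz":60,"rx":0,"ry":0,"rz":0,"fingers":0},{"tx":-27,"ty":13,"tz":118,"rx":0,"ry":0,"rz":0,"fingers":0},{"tx":-27,"ty":13,"tz":118,"rx":0,"ry":0,"rz":0,"fingers":0},{"tx":-27,"ty":13,"tz":118,"rx":0,"ry":0,"rz":0,"fingers":0}]'
python3 - <<'E'
from look import *
w=shot('wrist','wrist10'); print(tool()[0])
g=w['pixels']
g=(255*(g/255.)**2.2).astype(np.uint8)
cv2.imwrite('pics/z14.png',np.vstack([cv2.resize(g[105:165,255:385],None,fx=6,fy=6,interpolation=2),cv2.resize(g[240:280,255:385],None,fx=6,fy=6,interpolation=2)]))
cv2.imwrite('pics/z15.png',cv2.resize(w['pixels'][170:235,275:355],None,fx=9,fy=9,interpolation=2))
s=shot('side','side10')['pixels'][235:325,290:390]
c=shot('scene','scene10')['pixels'][225:315,280:380]
cv2.imwrite('pics/z16.png',np.hstack([cv2.resize(s,None,fx=4,fy=4,interpolation=2),cv2.resize(c,None,fx=4,fy=4,interpolation=2)]))
E
```

```text
t: 13.18
ee_pos: [461.6, 54.1, 185.7]
orientation: [-0.468, -1.961, 1.961]
ft_force: [-0.4, 0.7, 0.4]
width: 87.7
[461.29818863  53.97388571 184.99875576]
```

View pics/z14.png

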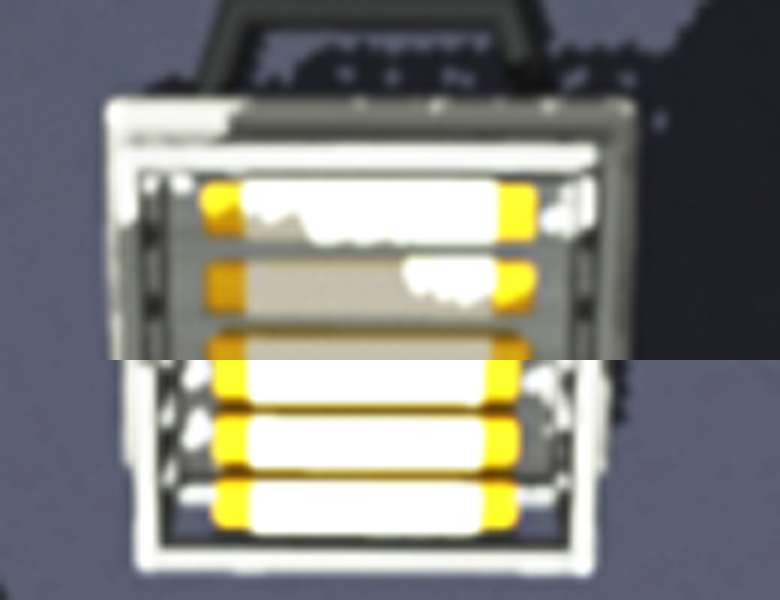

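View pics/z15.png

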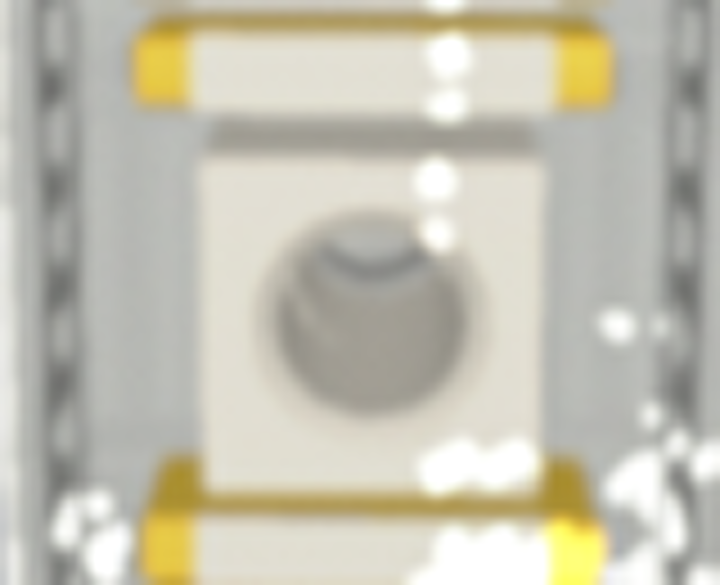

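View pics/z16.png

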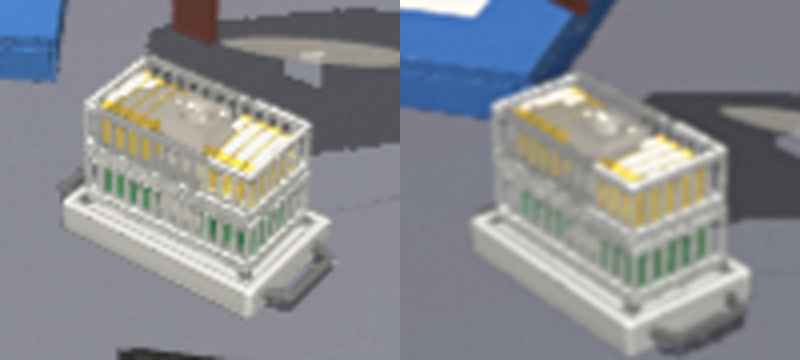

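Run:
```python
from look import *
w=load('wrist10'); p,R=tool()
c,a=quadfit(w,[(273.6,129),(359,129),(354.3,275.4),(277.8,275.3)],88)
print('hole',plane(w,(316.2,205),88), 'tube sq', plane(w,(275+373/9,170+322/9),88))
w5=load('wrist5'); print('lower hole earlier',plane(w5,(316.3,203.5),54))
P=[plane(w,u,20)[:2] for u in [(272.5,121.5),(361,121.5)]]; v=P[0]-P[1];print(np.linalg.norm(v),(P[0]+P[1])/2-64.3*np.array([np.cos(-.472),np.sin(-.472)]))
```

```text
c [487.6  39.9] long 109.8 wid 60.1 ang -0.469 -0.468
sides BL-TL,TL-TR,TR-BR,BR-BL [109.8, 59.9, 109.9, 60.3]
hole [488.59282654  39.37080643  88.        ] tube sq [487.98915109  39.47193055  88.        ]
lower hole earlier [488.02212375  39.08440181  54.        ]
78.38201442716195 [487.16897802  39.96639367]
```

The stack is square: in camera coordinates the carrier is at (487.2,40.0), the green basket at (486.7,39.7) and the yellow at (487.6,39.9), all at about −0.47 rad. Next is the rod.

```bash
python3 -m creep '[{"tx":-11,"ty":20,"tz":60,"rx":0,"ry":0,"rz":0.1,"fingers":0},{"tx":-11,"ty":80,"tz":75,"rx":0,"ry":0,"rz":0.29,"fingers":0},{"tx":-11,"ty":264,"tz":75,"rx":0,"ry":0,"rz":0.29,"fingers":0},{"tx":-11,"ty":264,"tz":75,"rx":0,"ry":0,"rz":0.29,"fingers":0},{"tx":-11,"ty":264,"tz":75,"rx":0,"ry":0,"rz":0.29,"fingers":0},{"tx":-11,"ty":264,"tz":75,"rx":0,"ry":0,"rz":0.29,"fingers":0},{"tx":-11,"ty":264,"tz":75,"rx":0,"ry":0,"rz":0.29,"fingers":0},{"tx":-11,"ty":264,"tz":75,"rx":0,"ry":0,"rz":0.29,"fingers":0}]'
python3 - <<'E'
from look import *
w=shot('wrist','wrist11'); p,R=tool();print(p,np.arctan2(R[1,2],R[0,2]),ctrl.get_obs()['qpos'])
E
```

```text
t: 14.32
ee_pos: [450.5, 316.6, 260.1]
orientation: [-0.19, -2.126, 2.128]
ft_force: [1.1, -0.5, 1.0]
width: 87.8
[450.64045275 316.66450113 260.41621119] -1.7507916025686079 [ 5.91005699e-01  2.80226004e-01  1.76757157e+00 -1.60935968e-04
  1.09473157e+00  2.34187134e+00]
```

View pics/wrist11.png

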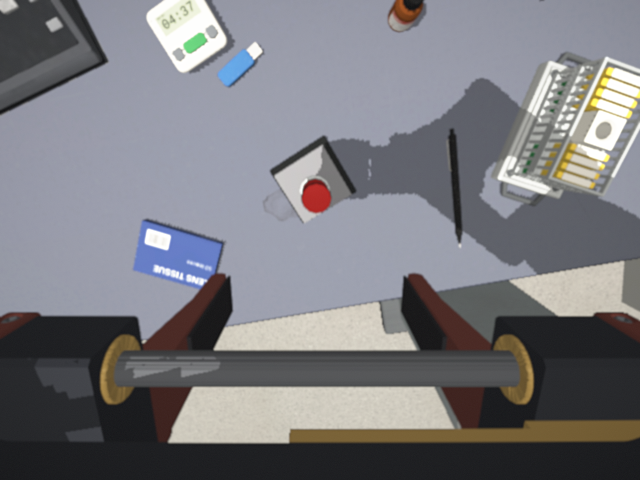

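Run:
```python
from look import *
w=load('wrist11'); g=w['pixels'].astype(int); p,R=tool()
m=((g[...,2]>90)&(g[...,1]<60)&(g[...,0]<60)).astype(np.uint8); m[:150]=0;m[240:]=0;m[:,:280]=0;m[:,350:]=0
c,_=cv2.findContours(m,0,2); c=max(c,key=cv2.contourArea); print(cv2.minEnclosingCircle(c),cv2.fitEllipse(c),cv2.contourArea(c))
cv2.imwrite('pics/z17.png',cv2.resize(w['pixels'][165:225,280:350],None,fx=10,fy=10,interpolation=2))
```

```text
((315.908447265625, 195.31689453125), 15.896658897399902) ((315.8667907714844, 195.78118896484375), (26.925363540649414, 31.352439880371094), 169.61639404296875) 656.5
```

View pics/z17.png

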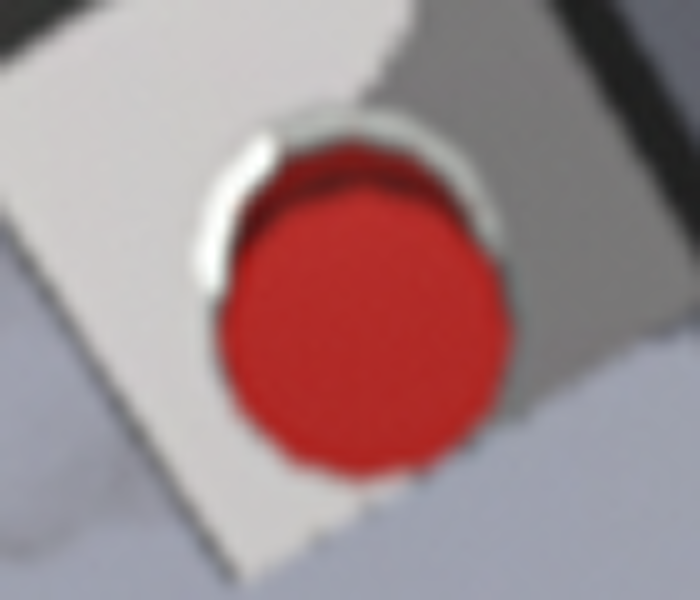

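Run:
```python
from look import *
w=load('wrist11'); p,R=tool()
q=plane(w,(316.3,198.2),146); th=np.arctan2(R[1,2],R[0,2]); ax=np.array([np.cos(th+np.pi/2),np.sin(th+np.pi/2)]); nx=np.array([-ax[1],ax[0]])
print(q,q[:2]-p[:2],'corr',q[:2]+1.4*nx-p[:2],q[:2]+1.4*nx, nx)
```

```text
[482.48121867 309.50034483 146.        ] [31.84076593 -7.16415629] corr [32.09140082 -5.78677394] [482.73185357 310.87772718] [0.17902493 0.98384454]
```

```bash
python3 -m creep '[{"tx":32,"ty":-6,"tz":-40,"rx":0,"ry":0,"rz":0,"fingers":0},{"tx":32,"ty":-6,"tz":-60,"rx":0,"ry":0,"rz":0,"fingers":0},{"tx":32,"ty":-6,"tz":-90,"rx":0,"ry":0,"rz":0,"fingers":0},{"tx":32,"ty":-6,"tz":-120,"rx":0,"ry":0,"rz":0,"fingers":0},{"tx":32,"ty":-6,"tz":-149,"rx":0,"ry":0,"rz":0,"fingers":0},{"tx":32,"ty":-6,"tz":-149,"rx":0,"ry":0,"rz":0,"fingers":0},{"tx":32,"ty":-6,"tz":-149,"rx":0,"ry":0,"rz":0,"fingers":0}]'
python3 - <<'E'
from look import *
w=shot('wrist','wrist12'); p,R=tool();print(p)
E
```

```text
t: 15.25
ee_pos: [483.3, 311.8, 112.8]
orientation: [-0.192, -2.129, 2.127]
ft_force: [0.0, -0.2, -0.1]
width: 88.0
[483.44852417 312.11883665 113.1460468 ]
```

View pics/wrist12.png

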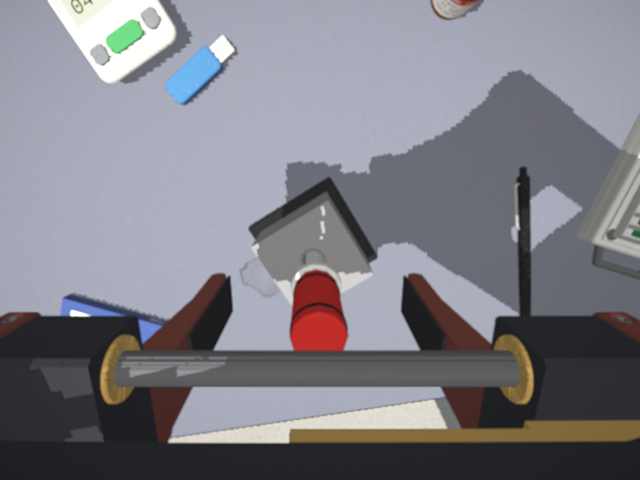

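The rod sits between the fingers: grip at columns 292–347, finger tips at 225 and 408. I'll close.

```bash
python3 -m creep '[{"tx":0,"ty":0,"tz":-2,"rx":0,"ry":0,"rz":0,"fingers":100},{"tx":0,"ty":0,"tz":-2,"rx":0,"ry":0,"rz":0,"fingers":255},{"tx":0,"ty":0,"tz":-2,"rx":0,"ry":0,"rz":0,"fingers":255},{"tx":0,"ty":0,"tz":-2,"rx":0,"ry":0,"rz":0,"fingers":255},{"tx":0,"ty":0,"tz":-2,"rx":0,"ry":0,"rz":0,"fingers":255},{"tx":0,"ty":0,"tz":-2,"rx":0,"ry":0,"rz":0,"fingers":255},{"tx":0,"ty":0,"tz":-2,"rx":0,"ry":0,"rz":0,"fingers":255},{"tx":0,"ty":0,"tz":-2,"rx":0,"ry":0,"rz":0,"fingers":255}]'
python3 - <<'E'
from look import *
p,R=tool();print(p,ctrl.get_obs()['ft_force'])
E
```

```text
t: 16.3
ee_pos: [482.7, 312.6, 109.8]
orientation: [-0.191, -2.129, 2.127]
ft_force: [-0.2, 3.1, -1.7]
width: 23.7
[482.65345219 312.55808267 109.75204216] [-0.1609504   3.07003719 -1.6992437 ]
```

```bash
python3 -m creep '[{"tx":0,"ty":0.5,"tz":10,"rx":0,"ry":0,"rz":0,"fingers":255},{"tx":0,"ty":0.5,"tz":25,"rx":0,"ry":0,"rz":0,"fingers":255},{"tx":0,"ty":0.5,"tz":50,"rx":0,"ry":0,"rz":0,"fingers":255},{"tx":0,"ty":0.5,"tz":80,"rx":0,"ry":0,"rz":0,"fingers":255},{"tx":0,"ty":0.5,"tz":110,"rx":0,"ry":0,"rz":0,"fingers":255},{"tx":0,"ty":0.5,"tz":110,"rx":0,"ry":0,"rz":0,"fingers":255},{"tx":0,"ty":0.5,"tz":110,"rx":0,"ry":0,"rz":0,"fingers":255}]'
python3 - <<'E'
from look import *
p,R=tool();print(p,ctrl.get_obs()['ft_force'])
w=shot('wrist','wrist13'); s=shot('side','side13'); c=shot('scene','scene13')
cv2.imwrite('pics/z18.png',np.hstack([cv2.resize(s['pixels'][190:370,260:390],None,fx=3,fy=3,interpolation=2),cv2.resize(c['pixels'][190:370,200:330],None,fx=3,fy=3,interpolation=2)]))
E
```

```text
t: 17.18
ee_pos: [481.9, 312.0, 219.4]
orientation: [-0.189, -2.127, 2.129]
ft_force: [-0.3, 0.0, -1.0]
width: 23.8
[481.92694871 312.01091144 219.40157963] [-0.28809336  0.02255373 -0.96776228]
```

View pics/wrist13.png

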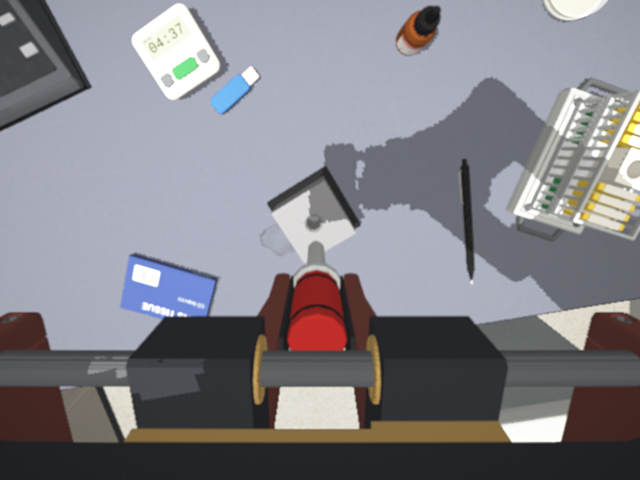

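View pics/z18.png

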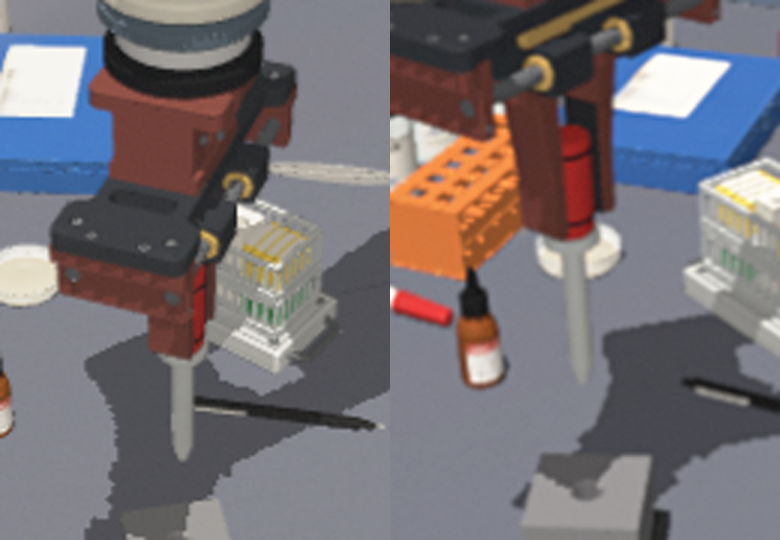

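The rod is held upright between the fingers, foot about 120 mm up. I'll carry it over the stack.

```bash
python3 -m creep '[{"tx":1,"ty":-25,"tz":0,"rx":0,"ry":0,"rz":-0.03,"fingers":255},{"tx":2,"ty":-70,"tz":0,"rx":0,"ry":0,"rz":-0.08,"fingers":255},{"tx":3,"ty":-120,"tz":0,"rx":0,"ry":0,"rz":-0.14,"fingers":255},{"tx":4,"ty":-170,"tz":0,"rx":0,"ry":0,"rz":-0.2,"fingers":255},{"tx":5,"ty":-215,"tz":0,"rx":0,"ry":0,"rz":-0.25,"fingers":255},{"tx":5,"ty":-250,"tz":0,"rx":0,"ry":0,"rz":-0.285,"fingers":255},{"tx":5,"ty":-266,"tz":0,"rx":0,"ry":0,"rz":-0.285,"fingers":255},{"tx":5,"ty":-270.5,"tz":0,"rx":0,"ry":0,"rz":-0.285,"fingers":255},{"tx":5,"ty":-270.5,"tz":0,"rx":0,"ry":0,"rz":-0.285,"fingers":255},{"tx":5,"ty":-270.5,"tz":0,"rx":0,"ry":0,"rz":-0.285,"fingers":255}]'
python3 - <<'E'
from look import *
p,R=tool();print(p,np.arctan2(R[1,2],R[0,2]),ctrl.get_obs()['ft_force'])
w=shot('wrist','wrist14'); s=shot('side','side14'); c=shot('scene','scene14')
cv2.imwrite('pics/z19.png',np.hstack([cv2.resize(s['pixels'][140:320,270:400],None,fx=3,fy=3,interpolation=2),cv2.resize(c['pixels'][130:310,260:390],None,fx=3,fy=3,interpolation=2)]))
cv2.imwrite('pics/z20.png',cv2.resize(w['pixels'][160:360,220:420],None,fx=3,fy=3,interpolation=2))
E
```

```text
t: 18.58
ee_pos: [487.5, 43.0, 219.7]
orientation: [-0.462, -1.965, 1.964]
ft_force: [-1.1, -1.2, -1.3]
width: 23.4
[487.5490842   42.97473126 219.67416387] -2.0327174057353083 [-1.06797453 -1.1947175  -1.3494561 ]
```

View pics/z20.png

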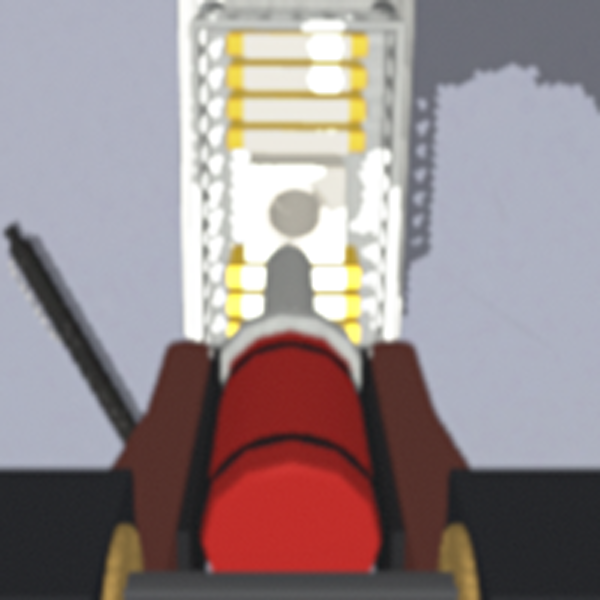

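View pics/z19.png

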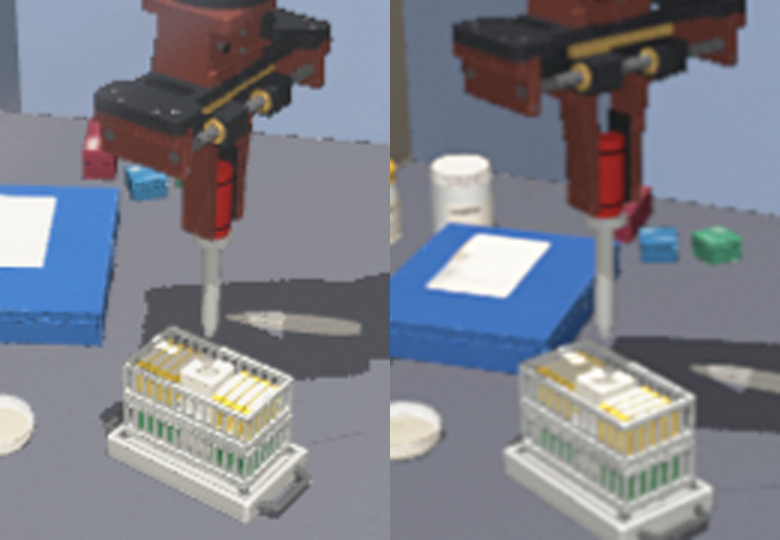

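Run:
```python
from look import *
w=load('wrist14'); p,R=tool(); print(p)
th=np.arctan2(R[1,2],R[0,2]); ax=np.array([np.cos(th+np.pi/2),np.sin(th+np.pi/2)]); nx=np.array([-ax[1],ax[0]])
L=lambda q:((q[:2]-p[:2])@ax,(q[:2]-p[:2])@nx)
f=lambda X,Y:(220+X/3,160+Y/3)
print('hole',L(plane(w,f(294,212),88)))
print('tip far edge',L(plane(w,f(290,247),120)),'->centre minus 3')
print('flange far edge',L(plane(w,f(291,318),206)),'minus 14'); print('top grip',[L(plane(w,f(x,530),256)) for x in (203,380)])
# tri on tip in side/scene (z19)
s=load('side14');c=load('scene14')
t=tri([(s,(270+211/3,140+335/3)),(c,(260+(607-390)/3,130+340/3))]);print('tip',t,L(t[0]))
t=tri([(s,(270+206/3,140+372/3)),(c,(260+(603-390)/3,130+379/3))]);print('hole',t,L(t[0]))
```

```text
[487.49670716  42.76268179 219.75555505]
hole (np.float64(2.24655252556286), np.float64(-2.317494886487435))
tip far edge (np.float64(1.1203325124436219), np.float64(-1.1605886211543164)) ->centre minus 3
flange far edge (np.float64(13.405977759658725), np.float64(-1.2995440221501633)) minus 14
top grip [(np.float64(2.6571365559079765), np.float64(10.143929368281198)), (np.float64(2.676503275895597), np.float64(-12.772811691684163))]
tip (array([485.16246156,  39.89653834, 116.78191472]), [np.float64(1.9894299284622299), np.float64(1.9894299284622636)]) (np.float64(-0.8117138791146427), np.float64(-3.606189314146787))
hole (array([486.58516259,  45.37599808,  89.12259995]), [np.float64(0.5661089070345122), np.float64(0.5661089070344957)]) (np.float64(-1.9809796848036034), np.float64(1.9328877491192191))
```

```bash
python3 -m creep '[{"tx":0.4,"ty":-1.4,"tz":-12,"rx":0,"ry":0,"rz":0,"fingers":255},{"tx":0.4,"ty":-1.4,"tz":-23,"rx":0,"ry":0,"rz":0,"fingers":255},{"tx":0.4,"ty":-1.4,"tz":-23,"rx":0,"ry":0,"rz":0,"fingers":255},{"tx":0.4,"ty":-1.4,"tz":-23,"rx":0,"ry":0,"rz":0,"fingers":255}]'
python3 - <<'E'
from look import *
p,R=tool();print(p,np.arctan2(R[1,2],R[0,2]),ctrl.get_obs()['ft_force'])
w=shot('wrist','wrist15'); s=shot('side','side15'); c=shot('scene','scene15')
cv2.imwrite('pics/z21.png',np.hstack([cv2.resize(s['pixels'][205:275,310:365],None,fx=7,fy=7,interpolation=2),cv2.resize(c['pixels'][200:270,300:355],None,fx=7,fy=7,interpolation=2)]))
cv2.imwrite('pics/z22.png',cv2.resize(w['pixels'][200:300,265:365],None,fx=6,fy=6,interpolation=2))
E
```

```text
t: 19.23
ee_pos: [487.9, 40.6, 196.6]
orientation: [-0.463, -1.963, 1.964]
ft_force: [0.2, -0.0, -1.0]
width: 23.5
[487.88715465  40.64216047 196.56659985] -2.0341036868125295 [ 0.21510022 -0.0085092  -1.03981736]
```

View pics/z21.png

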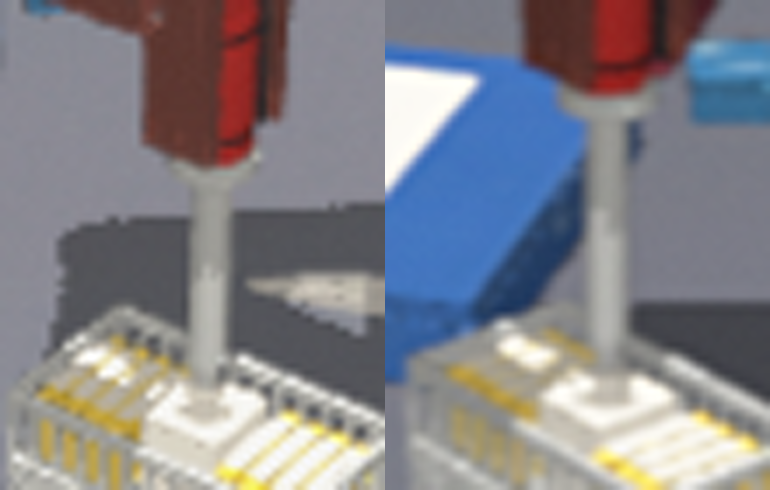

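View pics/z22.png

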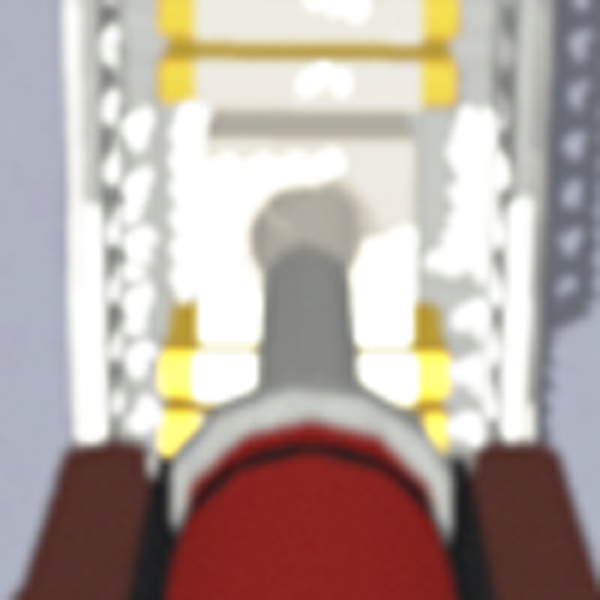

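Run:
```python
from look import *
w=load('wrist15'); p,R=tool()
th=np.arctan2(R[1,2],R[0,2]); ax=np.array([np.cos(th+np.pi/2),np.sin(th+np.pi/2)]); nx=np.array([-ax[1],ax[0]])
L=lambda q:np.round(((q[:2]-p[:2])@ax,(q[:2]-p[:2])@nx),2)
f=lambda X,Y:(265+X/6,200+Y/6)
print('hole',L(plane(w,f(306,226),88)))
for Y in (242,248):
  for z in (95,96.7,98): print('tip far edge',z,L(plane(w,f(306,Y),z)))
print('flange far edge',L(plane(w,f(310,392),p[2]-13.9)),'top', L(plane(w,f(310,392),p[2]-19.9)))
s=load('side15');c=load('scene15')
t=tri([(s,(310+205/7,205+385/7)),(c,(300+(607-385)/7,200+375/7))]);print('tip',t,L(t[0]))
t=tri([(s,(310+205/7,205+403/7)),(c,(300+(610-385)/7,200+390/7))]);print('hole',t,L(t[0]))
```

```text
hole [ 2.21 -1.  ]
tip far edge 95 [ 2.   -1.01]
tip far edge 96.7 [ 2.49 -1.01]
tip far edge 98 [ 2.86 -1.01]
tip far edge 95 [ 1.2  -1.01]
tip far edge 96.7 [ 1.69 -1.01]
tip far edge 98 [ 2.06 -1.01]
flange far edge [13.69 -1.47] top [11.49 -1.47]
tip (array([487.05327764,  38.51667744,  93.23636278]), [np.float64(2.071936644452495), np.float64(2.0719366444524803)]) [-0.02 -2.41]
hole (array([486.29516311,  39.5826471 ,  88.21644715]), [np.float64(1.090612085161156), np.float64(1.0906120851610845)]) [-1.17 -1.8 ]
```

Run:
```python
from look import *
s=load('side15');c=load('scene15');w=load('wrist15');p,R=tool()
S=lambda u:((u[0]-310)*7,(u[1]-205)*7); C=lambda u:((u[0]-300)*7+385,(u[1]-200)*7); W=lambda u:((u[0]-265)*6,(u[1]-200)*6)
np.set_printoptions(precision=1,suppress=True)
for z in (177,137,97,88): 
    q=[p[0],p[1],z]; print(z,np.array(S(proj(s,q))),np.array(C(proj(c,q))),np.array(W(proj(w,q))))
# measure shank centre columns by brightness profile
for nm,im,x0,y0,rows in (('side',s,310,205,[236,240,244,248,252,256]),('scene',c,300,200,[220,225,230,235,240,245])):
    g=im['pixels'].astype(int)
    for r in rows: print(nm,r,g[r,(x0+22):(x0+40)].mean(1).astype(int))
```

```text
177 [204.1 167.5] [604.3  98.1] [293.8 510.1]
137 [200.8 278.5] [604.5 231.3] [296.4 364.4]
97 [197.6 384.7] [604.7 359.8] [298.2 261.2]
88 [196.9 408. ] [604.7 388. ] [298.5 242. ]
side 236 [ 86  86  84  84  85 111 138 151 155 151 129  96  84  84  84  85  84  84]
side 240 [ 85  85  84  84  85 123 144 151 155 150 127  95  86  86  86  84  85  86]
side 244 [ 86  85  85  85  85 128 148 177 166 168 129  92  83  94  98  99 100 108]
side 248 [ 86  86  86  86  82 141 169 182 183 170 121  90  85  86  86  86  85  84]
side 252 [149 151 158 146 120 147 171 180 182 168 117  87  85  86  85  87  84  86]
side 256 [142 140 115 103 135 159 173 182 179 189 163 157 234 218 157 125 100  88]
scene 220 [125 124 125 126 127 130 129 134 143 150 149 141 110  79  86 112 125 127]
scene 225 [125 128 124 110  95  84  97 125 144 150 149 140 125 122 126 126 126 126]
scene 230 [ 82  69  74  73  69  72  99 142 167 165 150 139 129 125 126 128 126 127]
scene 235 [ 65  63  61  62  70 100 130 154 174 179 177 161 139 124 125 128 127 127]
scene 240 [ 69  95 119 129 127 126 134 154 172 179 174 159 136 125 126 128 129 127]
scene 245 [143 140 136 136 136 135 137 153 172 179 176 158 120  80  66  68  69  70]
```

Verticality and alignment agree to about 1 mm. I'll start the insertion gently.

```bash
python3 -m creep '[{"tx":0.3,"ty":-0.1,"tz":-6,"rx":0,"ry":0,"rz":0,"fingers":255},{"tx":0.3,"ty":-0.1,"tz":-12,"rx":0,"ry":0,"rz":0,"fingers":255},{"tx":0.3,"ty":-0.1,"tz":-18,"rx":0,"ry":0,"rz":0,"fingers":255},{"tx":0.3,"ty":-0.1,"tz":-24,"rx":0,"ry":0,"rz":0,"fingers":255},{"tx":0.3,"ty":-0.1,"tz":-24,"rx":0,"ry":0,"rz":0,"fingers":255}]'
python3 - <<'E'
from look import *
o=ctrl.get_obs();print(tool()[0],o['ft_force'],o['moment'])
w=shot('wrist','wrist16')
cv2.imwrite('pics/z23.png',cv2.resize(w['pixels'][200:300,265:365],None,fx=6,fy=6,interpolation=2))
E
```

```text
t: 20.0
ee_pos: [487.8, 40.6, 172.1]
orientation: [-0.462, -1.963, 1.964]
ft_force: [-0.2, -0.0, -0.8]
width: 23.7
[487.81001141  40.55888414 172.1290235 ] [-0.20253232 -0.00602912 -0.83463165] [ 0.14339446 -0.01768518  0.0532759 ]
```

View pics/z23.png

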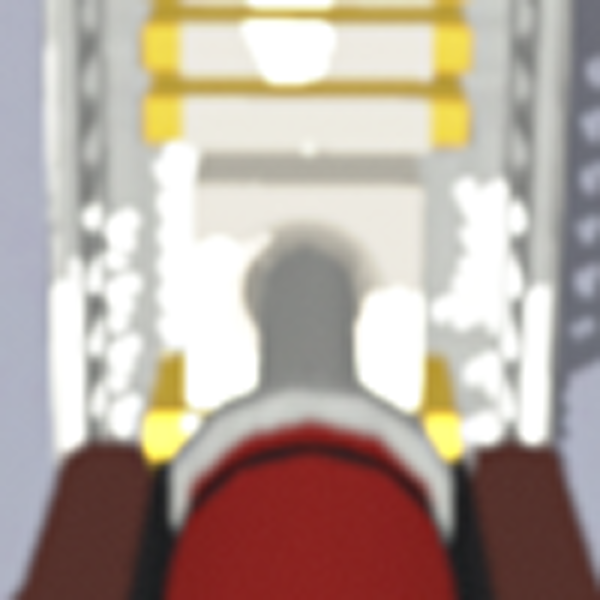

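Run:
```python
from look import *
w=load('wrist16');p,R=tool()
th=np.arctan2(R[1,2],R[0,2]); ax=np.array([np.cos(th+np.pi/2),np.sin(th+np.pi/2)])
W=lambda u:np.round(((u[0]-265)*6,(u[1]-200)*6),0)
for l in (-14,-6,0,6,8,10,12,13,14,15): q=np.r_[p[:2]+l*ax,88]; print(l,W(proj(w,q)))
for z in (88,100,120,150): print('axis',z,W(proj(w,np.r_[p[:2],z])))
g=w['pixels'].astype(int).mean(2)
print(g[225:262,316].astype(int)); print(g[225:262,330].astype(int))
```

```text
-14 [297. 405.]
-6 [297. 344.]
0 [297. 297.]
6 [297. 249.]
8 [297. 233.]
10 [297. 217.]
12 [297. 201.]
13 [297. 193.]
14 [297. 185.]
15 [297. 177.]
axis 88 [297. 297.]
axis 100 [297. 328.]
axis 120 [296. 387.]
axis 150 [294. 499.]
[226 187 171 170 174 194 219 231 233 232 229 217 199 182 170 157 142 134
 133 134 133 134 134 134 135 135 134 134 135 134 135 135 136 135 135 134
 134]
[206 179 171 170 174 192 220 231 232 232 232 231 232 232 232 231 231 231
 232 231 231 231 238 254 255 255 255 255 255 255 255 255 255 255 255 255
 255]
```

```bash
python3 -m creep '[{"tx":0,"ty":0,"tz":-5,"rx":0,"ry":0,"rz":0,"fingers":255},{"tx":0,"ty":0,"tz":-10,"rx":0,"ry":0,"rz":0,"fingers":255},{"tx":0,"ty":0,"tz":-15,"rx":0,"ry":0,"rz":0,"fingers":255},{"tx":0,"ty":0,"tz":-20,"rx":0,"ry":0,"rz":0,"fingers":255},{"tx":0,"ty":0,"tz":-25,"rx":0,"ry":0,"rz":0,"fingers":255},{"tx":0,"ty":0,"tz":-25,"rx":0,"ry":0,"rz":0,"fingers":255}]';  python3 -m creep '[{"tx":0,"ty":0,"tz":-5,"rx":0,"ry":0,"rz":0,"fingers":255},{"tx":0,"ty":0,"tz":-10,"rx":0,"ry":0,"rz":0,"fingers":255},{"tx":0,"ty":0,"tz":-15,"rx":0,"ry":0,"rz":0,"fingers":255},{"tx":0,"ty":0,"tz":-20,"rx":0,"ry":0,"rz":0,"fingers":255},{"tx":0,"ty":0,"tz":-20,"rx":0,"ry":0,"rz":0,"fingers":255}]'
python3 - <<'E'
from look import *
o=ctrl.get_obs();print(tool()[0],o['ft_force'],o['moment'])
w=shot('wrist','wrist17');s=shot('side','side17')['pixels'][225:325,290:390]
c=shot('scene','scene17')['pixels'][215:315,280:380]
cv2.imwrite('pics/z24.png',np.hstack([cv2.resize(s,None,fx=4,fy=4,interpolation=2),cv2.resize(c,None,fx=4,fy=4,interpolation=2)]))
E
```

```text
t: 20.8
ee_pos: [487.9, 40.6, 147.3]
orientation: [-0.462, -1.963, 1.964]
ft_force: [-0.2, 0.1, -1.0]
width: 23.6
t: 21.42
ee_pos: [487.9, 40.6, 127.3]
orientation: [-0.462, -1.963, 1.964]
ft_force: [1.0, 0.1, -1.2]
width: 23.5
[487.90362912  40.55502991 127.29598857] [ 0.96328812  0.12516807 -1.21541467] [ 0.06295619 -0.05823239  0.01996805]
```

View pics/z24.png

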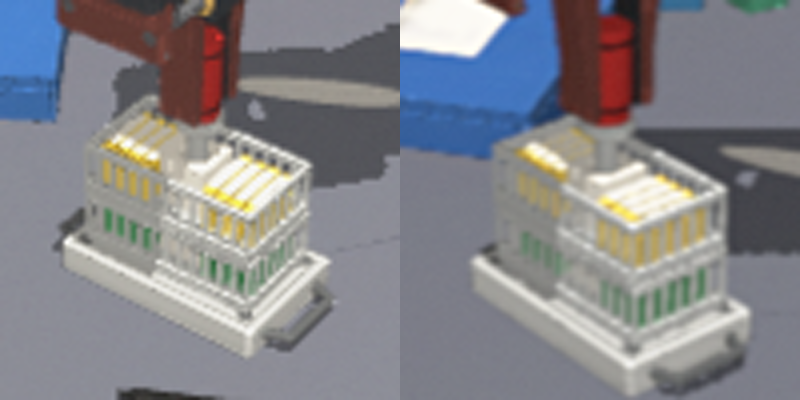

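View pics/wrist17.png

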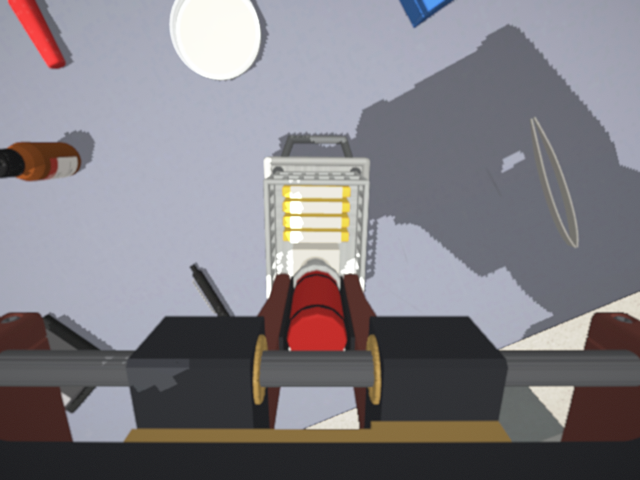

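The rod is through both baskets with negligible force, and the stack still looks square. Now into the socket.

```bash
python3 -m creep '[{"tx":0,"ty":0,"tz":-3,"rx":0,"ry":0,"rz":0,"fingers":255},{"tx":0,"ty":0,"tz":-6,"rx":0,"ry":0,"rz":0,"fingers":255},{"tx":0,"ty":0,"tz":-9,"rx":0,"ry":0,"rz":0,"fingers":255},{"tx":0,"ty":0,"tz":-9,"rx":0,"ry":0,"rz":0,"fingers":255}]'; python3 -m creep '[{"tx":0,"ty":0,"tz":-2,"rx":0,"ry":0,"rz":0,"fingers":255},{"tx":0,"ty":0,"tz":-4,"rx":0,"ry":0,"rz":0,"fingers":255},{"tx":0,"ty":0,"tz":-4,"rx":0,"ry":0,"rz":0,"fingers":255}]'
python3 - <<'E'
from look import *
o=ctrl.get_obs();print(tool()[0],o['ft_force'],o['moment'])
E
```

```text
t: 22.08
ee_pos: [488.0, 40.6, 118.4]
orientation: [-0.462, -1.963, 1.964]
ft_force: [-0.4, 0.3, -0.6]
width: 23.5
t: 22.45
ee_pos: [488.1, 40.6, 114.6]
orientation: [-0.463, -1.964, 1.964]
ft_force: [0.0, -0.0, -0.5]
width: 23.4
[488.08497814  40.58345844 114.61834874] [ 0.0167718 -0.0088534 -0.5492164] [ 0.07888355 -0.0111786   0.01315659]
```

```bash
python3 -m creep '[{"tx":0,"ty":0,"tz":-2,"rx":0,"ry":0,"rz":0,"fingers":255},{"tx":0,"ty":0,"tz":-4,"rx":0,"ry":0,"rz":0,"fingers":255},{"tx":0,"ty":0,"tz":-5.5,"rx":0,"ry":0,"rz":0,"fingers":255},{"tx":0,"ty":0,"tz":-5.5,"rx":0,"ry":0,"rz":0,"fingers":255}]'
python3 - <<'E'
from look import *
o=ctrl.get_obs();print(tool()[0],o['ft_force'],o['moment'])
E
```

```text
t: 22.95
ee_pos: [488.1, 40.6, 109.1]
orientation: [-0.463, -1.964, 1.964]
ft_force: [-0.5, 0.5, -1.0]
width: 23.7
[488.11857837  40.56711289 109.12367135] [-0.48137607  0.50309198 -1.00743779] [0.05620846 0.01789009 0.00365961]
```

```bash
python3 -m creep '[{"tx":0,"ty":0,"tz":-1,"rx":0,"ry":0,"rz":0,"fingers":255},{"tx":0,"ty":0,"tz":-1,"rx":0,"ry":0,"rz":0,"fingers":255}]';python3 -m creep '[{"tx":0,"ty":0,"tz":-1,"rx":0,"ry":0,"rz":0,"fingers":255},{"tx":0,"ty":0,"tz":-1,"rx":0,"ry":0,"rz":0,"fingers":255}]'
```

```text
t: 23.2
ee_pos: [488.2, 40.6, 108.2]
orientation: [-0.463, -1.964, 1.964]
ft_force: [-0.2, -0.1, -1.3]
width: 23.4
t: 23.45
ee_pos: [488.4, 40.6, 107.8]
orientation: [-0.464, -1.964, 1.964]
ft_force: [-2.4, 0.1, 5.8]
width: 24.0
```

Contact came at the predicted home height (TCP 107.8, 5.8 N). I'll release and back off.

```bash
python3 -m creep '[{"tx":0,"ty":0,"tz":0,"rx":0,"ry":0,"rz":0,"fingers":0},{"tx":0,"ty":0,"tz":0,"rx":0,"ry":0,"rz":0,"fingers":0},{"tx":0,"ty":0,"tz":0,"rx":0,"ry":0,"rz":0,"fingers":0},{"tx":0,"ty":0,"tz":0,"rx":0,"ry":0,"rz":0,"fingers":0},{"tx":0,"ty":0,"tz":0,"rx":0,"ry":0,"rz":0,"fingers":0},{"tx":0,"ty":0,"tz":30,"rx":0,"ry":0,"rz":0,"fingers":0},{"tx":0,"ty":0,"tz":70,"rx":0,"ry":0,"rz":0,"fingers":0},{"tx":-40,"ty":20,"tz":120,"rx":0,"ry":0,"rz":0,"fingers":0},{"tx":-40,"ty":20,"tz":120,"rx":0,"ry":0,"rz":0,"fingers":0},{"tx":-40,"ty":20,"tz":120,"rx":0,"ry":0,"rz":0,"fingers":0}]'
python3 - <<'E'
from look import *
print(tool()[0])
w=shot('wrist','wrist18');s=shot('side','side18');c=shot('scene','scene18')
cv2.imwrite('pics/z25.png',np.hstack([cv2.resize(s['pixels'][225:325,290:390],None,fx=4,fy=4,interpolation=2),cv2.resize(c['pixels'][215:315,280:380],None,fx=4,fy=4,interpolation=2)]))
g=(255*(w['pixels']/255.)**2).astype(np.uint8)
cv2.imwrite('pics/z26.png',cv2.resize(g[110:280,250:380],None,fx=3.5,fy=3.5,interpolation=2))
E
```

```text
t: 24.7
ee_pos: [448.4, 60.6, 227.2]
orientation: [-0.464, -1.965, 1.964]
ft_force: [-0.3, 0.6, -0.2]
width: 87.7
[448.38252879  60.60791761 227.24214007]
```

View pics/z25.png

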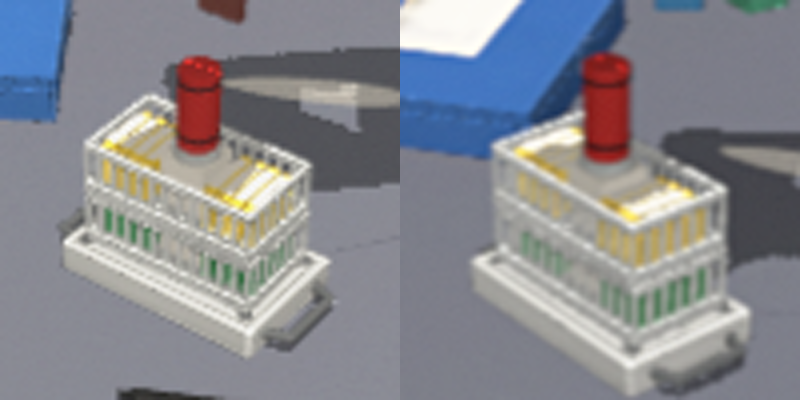

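View pics/z26.png

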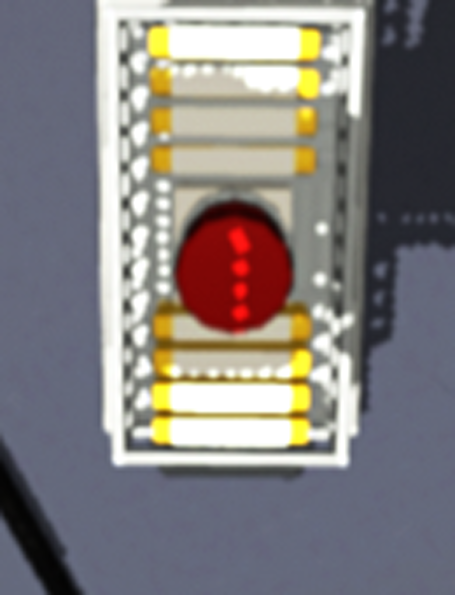

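View pics/scene18.png

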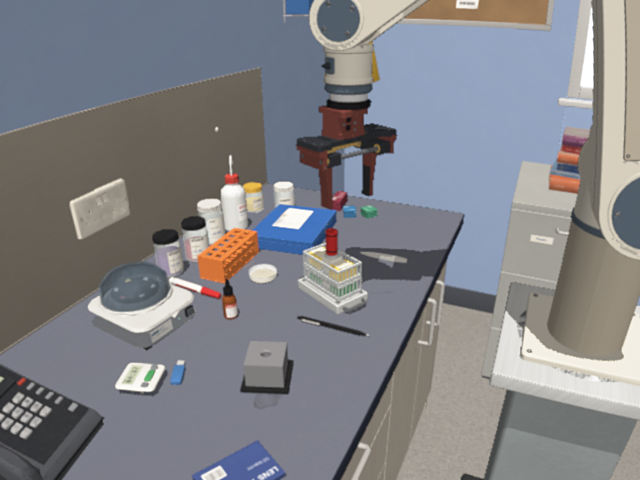

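Run:
```python
from look import *
w=load('wrist18')
quadfit(w,[(277.7,113.4),(353.7,112.9),(349.4,242.9),(282.9,242.9)],88)
P=[plane(w,u,20)[:2] for u in [(279.4,232.9),(352,232.9)]]; v=P[0]-P[1];print('carrier near corners',P,np.linalg.norm(v),np.arctan2(v[1],v[0])-np.pi/2)
s=load('side18');c=load('scene18')
print('rod top',tri([(s,(290+203/4,225+66/4)),(c,(280+(607-400)/4,215+64/4))]))
a=load('scene0')['pixels'].astype(int);b=c['pixels'].astype(int)
a2=load('side0')['pixels'].astype(int);b2=s['pixels'].astype(int)
for n,(x0,y0,x1,y1) in dict(bottle=(218,278,242,322),dish=(246,262,280,284),pen=(295,314,372,338),tweez=(357,249,411,264)).items():
    print(n,'scene',np.percentile(np.abs(a-b)[y0:y1,x0:x1].max(2),[50,90,100]))
for n,(x0,y0,x1,y1) in dict(bottle=(247,300,268,338),dish=(252,270,284,293),pen=(318,319,390,336),tweez=(343,242,394,254)).items():
    print(n,'side',np.percentile(np.abs(a2-b2)[y0:y1,x0:x1].max(2),[50,90,100]))
cv2.imwrite('pics/z27.png',np.vstack([cv2.resize(np.hstack([x[y0:y0+22,x0:x0+60] for x in (im1,im2)]).astype(np.uint8),None,fx=6,fy=6) for im1,im2,x0,y0 in ((a,b,354,246),(a2,b2,340,237),(a,b,316,314))]))
```

```text
c [487.3  40.5] long 109.1 wid 60.4 ang -0.459 -0.459
sides BL-TL,TL-TR,TR-BR,BR-BL [109.0, 61.4, 109.3, 59.4]
carrier near corners [array([448.66630764, 104.44104392]), array([413.33883518,  33.4898566 ])] 79.25970787274743 -0.46197609526189076
rod top (array([484.73058391,  43.2341632 , 145.14619931]), [np.float64(2.2932308025787584), np.float64(2.2932308025787695)])
bottle scene [ 7. 10. 13.]
dish scene [ 8. 11. 13.]
pen scene [ 7.  8. 11.]
tweez scene [ 51.  57. 112.]
bottle side [11. 14. 18.]
dish side [13. 16. 18.]
pen side [ 11.  13. 111.]
tweez side [ 46.  49. 104.]
```

View pics/z27.png

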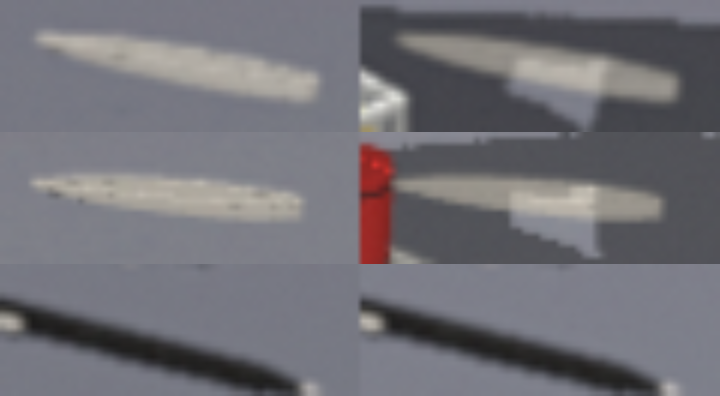

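Nothing else has moved: the tweezers' differences are only the gripper's shadow. The stack is square, and the rod top at about 145 mm compares with 144 expected. I'm handing in.

Run:
```python
from look import *
print(ctrl.close_job())
```

```text
the job is handed in; nothing more can be done
None
```

The job is done and handed in after about 25 s of robot time, with no verdict reported. I straightened the green basket on the carrier, stacked the yellow basket on it, and put the rod down through both into the socket. Then I opened the gripper and backed off.

**Stack:** after release, the yellow basket measured (487.3, 40.5) mm at −0.459 rad. The carrier had measured about (487.2, 40.0) mm, and its angle read −0.462 rad in the last view. The green basket was within about 0.7 mm and 0.01 rad of the carrier before the yellow one went on. After that I checked it only by eye, and it looked flush.

**Rod:** it went in with about 1 N and met firm contact (5.8 N) at the predicted home height. The rod top then measured about 145 mm, against 144 mm expected.

**Other objects:** the pen, petri dish and bottle matched the first pictures. The tweezers' pixels differed, but a side-by-side view showed only the gripper's shadow on them.

**Checks that disagreed:**
- Before insertion, the wrist and fixed cameras differed by 1–3 mm on the rod's position along the basket's length. I used a middle value and it went in without side load.
- The two fixed cameras' sight lines to the final rod top passed about 4–5 mm apart, so that height is only rough.

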